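# Lever a printing-press bed up onto its catch

## Task

The bed of the table-top proofing press has to be tipped up for cleaning. Swing the hinged guard off the lifting gap, right over past upright, and lower it gently onto its stop; then take the flat pry bar from its rest, push its thin toe in under the bed's front lip with the bar over the fulcrum block, and press the handle down until the spring catch slides under the bed and holds it up. Let go and leave the bar lying over the block with its toe still under the lip, the guard open, and the tins, jars and wood blocks around undisturbed.

Things in the scene. Friction and masses are not known exactly. Their poses are not given: they have to be found in the camera images.
- press: Table-top proofing press, fixed. Origin on the bench right under the fulcrum block; +x level from the fulcrum to the bed, z up, +y to the left looking along +x. 'Press' coordinates below are in this frame, in mm. Sole plate top at z 4. Two hinge posts of the guard, 70 high, at y 42 (x -52 and 38); its stop post, 72 high, at y 88.
- fulcrum (a point): Middle of the top of the fulcrum block, press (0, 0, 48). Dark wood block 24 (x) by 50 (y) with a round steel crown of radius 4 mm along y, its top at z 48. Two wooden cheeks at y -25 to -20 and 20 to 25, 62 high, keep the bar between them (40 apart).
- lip (a point): Middle of the bed's lower front edge, the lip: press (45, 0, 38) with the bed down; moves with it. Below it is open down to the sole from x 45 to x 85, where a fixed sill begins. A bar over the crown must slope at least 23 degrees, toe down, for the toe to pass under the lip; at 30 degrees 7 mm are to spare. With the bed on its catch the bar lies about level.
- bed (a joint): Tilt of the bed, rad: 0 = down, 0.13 = highest; the catch springs in above about 0.08 and holds it at about 0.072 (lip 14 mm up). Steel slab 190 x 180 x 25 mm, 4.5 to 8 kg, from press x 45 to x 235, underside z 38, hinged on its rear edge x 235. Raising it takes some 5 to 13 N down on the bar's handle 145 mm from the fulcrum.
- catch (a joint): Travel of the spring bolt, m: 0 = held back against the bed's side, 0.02 = fully out under the raised bed. Its own spring moves it; nothing need touch it. In a housing 55 high at press x 65 to 115, y -152 to -99.
- guard (a joint): Angle of the aluminium guard flap, rad: 0 = closed, level over the fulcrum and the gap; 1.57 = upright; 2.7 = back on its stop. Hinge along press x at y 40, z 66; it swings up from the -y side and over to the +y side. Plate 84 (x -49.5 to 34.5) x 70 x 6 mm, closed underside z 63; 0.45 kg, falls freely.
- guard_grip (a point): Middle of the guard's grip: a round steel bar 12 mm thick, 84 mm long along press x, on two side arms 72 mm apart inside, 120 mm from the hinge, with a free gap of 44 mm between it and the plate. Closed it is at press (-7.5, -80, 66); on the stop at (-7.5, 148, 117). Moves with the guard.
- bar: Flat steel pry bar, 240 long, 24 wide, 0.45 kg. Origin at the middle of its length and width on its underside; +x along it to the toe, z up out of its upper face. Body 12 thick from x -120 to 40; thin toe 7 thick from x 40 to 120, underside flush. Centre of mass at about x -13. Lies at the start on its rest, underside 30 mm above the bench.
- bar_toe (a point): Middle of the toe end of the bar, on its underside (bar 120, 0, 0).
- rest: Wooden rest of the bar, fixed; origin on the bench at its middle, +x along the bar to the toe. Two blocks 20 (x) x 70 x 30 high at x -75 and 75, with ears 42 high at y -35 to -27 and 27 to 35; between them only a board 8 mm high and 30 mm wide.
- ink_tin: Bystander: low round metal ink can, 76 mm across, 60 mm high; origin at the middle of its underside.
- medium_jar: Bystander: amber glass jar, 64 mm across, 85 mm high; origin at the middle of its underside.
- lino_block: Bystander: flat pale wood printing block 120 x 90 x 22 mm; origin at the middle of its underside.
- type_case_block: Bystander: brown wood block 100 x 60 x 35 mm; origin at the middle of its underside.
- pigment_jar: Bystander: clear glass jar with a white cap, 60 mm across, 70 mm high; origin at the middle of its underside.
- gantry (a point): Top middle of the roller gantry behind the bed, press (285, 0, 180): 70 (x) x 244 wide, 180 high, with a crank reaching to y 195 and z 200 on the +y side. Keep clear.
There are look-alikes about, which are no part of the job. Of the things shaped like the bar, the steel one is meant.

How it is judged:
By the outcome, as a careful person would: the job done as asked, in the order asked, and still so for the second after the job is handed in, with the robot touching nothing.
It also fails if it takes over 62 s, if anything falls off the work surface, if the arm or the gripper's body presses on something with over 40 N, if the wrist force passes 120 N, or if a joint passes its speed limit or range.

## Robot

A 6-joint arm with a two-finger parallel gripper is mounted at the origin on the work surface. World frame = base frame: x ahead of the robot, y to its left, z up, the work surface at z = 0. Lengths are in m, angles in degrees, forces in N, time in s.
With the tool pointing down it reaches from about 0.25 to 0.85 m from the base axis. Payload 12.5 kg.
Tool frame: the origin (TCP) lies midway between the tips of the shut fingers; the grasp point (between the pads) lies 19 mm behind it (arm.grip_point_offset is the z of the grasp point in the tool frame, in m); z points along the fingers, y is the direction in which the jaws open and shut (so a half turn about z gives the same grasp; the last joint's range is limited). The gripper opens to 93 mm and grips with 3 to 60 N. Pads are 15 mm wide; open, the fingers measure 128 mm over their backs; the gripper's body (75 mm by 188 mm) begins 65 mm behind the grasp point.
Start: joints at [-69.362, 20.094, 94.641, -0, 65.266, -4.847], TCP at [0.237, -0.496, 0.181] pointing down, gripper open.
Joint ranges: [-157.81, 157.81], [-45, 120.19], [0.68, 151.7], [-89.99, 269.99], [4.06, 180], [-164.3, 164.3]. Speed limits (degrees/s): [127.2, 127.2, 159.86, 180, 180, 180].

## Interface

Orientations are given as [roll, pitch, yaw] about the fixed x, y, z axes, in that order (R = Rz(yaw) Ry(pitch) Rx(roll)).
In Python, from station import arm gives the robot as it stands.
- The arm moves only by the tool jog_arm, never from a script. Its argument "deltas" is a list of rows, each a list of 6 numbers: the shift along the tool's x, y, z in units of 30 mm (1.0 is 30 mm), then the turn, a rotation vector about the tool's x, y, z in units of 6 degrees (1.0 is 6 degrees). In form: [[tx, ty, tz, ax, ay, az], ...]. A call has 1 to 20 rows; each row is the pose to reach, as a shift and turn from the pose measured when the call began, along the tool's axes at that moment; what a row does not reach only later rows make up. A row lasts 1/12 s, in which the tool goes at most 41.7 mm and 7.16 degrees, less where a joint would pass 70% of its speed; a pose out of reach is approached as far as the arm can. A call with a gripper value outside its range is refused whole. "jaw" is the finger opening in mm, from 0 to 93, set as the call begins (left out, the last holds). The fingers move at their own pace and stop on an object; "squeeze" is the grip in N (left out, the last holds). Time passes only in rows, so rows that repeat a pose let the fingers close. It gives the time, the measured TCP pose, the force and the opening at its end, in the units of the state.
- arm.sense(): the state, without advancing time (a new reading comes with each control period).
- arm.capture(name): name is "scene" or "side" or "wrist"; returns the picture (480x640x3 uint8, blue, green, red); there is no depth.
- arm.calibration(name): a dict with "intrinsics" (3x3 intrinsics, pixels), "view" (4x4, takes a point from world to camera coordinates); the wrist camera has in their place "hand_eye" (4x4, takes a point from camera to tool coordinates, whose origin is the TCP and whose axes are the flange's). Camera axes: x right, y up, looking along -z (the intrinsics and any distortion apply to the point x, -y, -z); pixel columns grow to the right and rows downward; lengths in m; the calibration is good to about 2 mm. A picture is of the moment at which its call begins: read the wrist's pose just before it. calibration takes no time and is no camera call.
- arm.finish_job(): hands the job in, once; it reports no verdict.
Trained networks look in the newest picture that a camera, given by its name, has taken for a name from the list of things; names that differ only in an ending like _2 or _b are one class to them, and where a whole thing is asked for, a point or a joint stands for the part that bears it (a point fixed in the world has none). Each returns a list of dicts, best first, with "score" (0 to 1); they miss things now and then, are a little off and sometimes report something else, mostly with a low value. They report only what shows in the picture. A call takes as long as a camera call. They do not tell look-alikes from the thing itself.
- arm.spot_in(camera, thing): "xy" ([column, row] in pixels, amid what is visible of it).
- arm.trace(camera, thing): "pixels" (480x640 bool, what is visible of it) and "xy" ([column, row] in pixels, amid what is visible of it).
The state is a dict: "time_s": time; "q": joint angles; "joint_vel": joint speeds; "joint_torque": joint torques, N m; "tcp_pos": TCP position; "tcp_rot": TCP orientation; "wrist_force": force on the tool from outside, world axes, zero at the start; "torque": the same for the moment, N m; "opening": opening from 0.0 (shut) to 1.0 (fully open).
Only numpy, scipy, OpenCV 4.12 (cv2) and the standard library are available. Lean on these libraries where they do the work, as an engineer would, in place of code of your own. Each camera call takes 0.05 s, during which the arm holds its last target. There are 200 camera calls.

## Working session

There is one attempt and no reset: what is moved stays moved. The work goes in short steps, Python scripts to look and compute and a tool call to move; the robot and the scene stay as the last step left them, time stands still between calls to the robot, and variables do not carry over. Pictures are saved under pics/ and viewed, about 8 in all and at most 12, crops included, and the job is handed in when it is done.

Besides the shell and the picture viewer there is one more tool, called as a command line: name --pt "numbers of a row" for each row, then --argument value for the rest. jog_arm: Moves the arm, as the interface text tells. Its arguments: {"type":"object","properties":{"deltas":{"type":"array","items":{"type":"array","items":{"type":"number"}}},"jaw":{"type":"number"},"squeeze":{"type":"number"}},"required":["deltas"]}

```bash
ls; mkdir -p pics; python3 - <<'E'
from station import arm
import cv2,numpy as np
np.set_printoptions(precision=4,suppress=True)
s=arm.sense();print(s, arm.grip_point_offset)
a=arm.capture("scene");b=arm.capture("side")
cv2.imwrite("pics/scene0.png",a);cv2.imwrite("pics/side0.png",b)
for n in("scene","side","wrist"):print(n,arm.calibration(n))
for c in("scene","side"):
  for t in("press","guard","bar","rest","guard_grip","bed","catch","ink_tin","medium_jar","lino_block","type_case_block","pigment_jar"):
    print(c,t,[(round(float(d["score"]),2),np.round(d["xy"])) for d in arm.spot_in(c,t)][:4])
E
```

```text
pics
{'time_s': 0.0, 'q': array([-69.3622,  20.1239,  94.676 ,  -0.0003,  65.2663,  -4.8464]), 'joint_vel': array([-0.0393,  0.0256, -0.0198,  0.0014,  0.0147, -0.0475]), 'joint_torque': array([  0.0011, -49.7314, -28.5255,   0.07  ,   0.0257,  -0.0002]), 'tcp_pos': array([ 0.2365, -0.4961,  0.1802]), 'tcp_rot': array([-179.934 ,   -0.0053,   25.4843]), 'wrist_force': array([ 0.0705,  0.8081, -0.3648]), 'torque': array([-0.069 , -0.0502, -0.0262]), 'opening': 0.9977613977208343} -0.0188
scene {'intrinsics': array([[437.0026,   0.    , 312.4016],
       [  0.    , 437.0026, 233.3648],
       [  0.    ,   0.    ,   1.    ]]), 'view': array([[-0.4119,  0.9111, -0.0138,  0.2513],
       [-0.6046, -0.2619,  0.7522,  0.1992],
       [ 0.6818,  0.3182,  0.6588, -1.4073],
       [ 0.    ,  0.    ,  0.    ,  1.    ]])}
side {'intrinsics': array([[523.0628,   0.    , 308.1555],
       [  0.    , 523.0628, 241.6993],
       [  0.    ,   0.    ,   1.    ]]), 'view': array([[-0.7646, -0.6445,  0.0045,  0.3372],
       [ 0.4914, -0.5785,  0.6511, -0.3792],
       [-0.417 ,  0.5   ,  0.759 , -1.271
[... 1085 characters left out ...]
_jar [(0.75, array([216., 317.])), (0.66, array([410., 340.]))]
side press [(0.81, array([189., 304.]))]
side guard [(0.62, array([239., 266.]))]
side bar [(0.85, array([372., 223.])), (0.54, array([443., 268.]))]
side rest [(0.85, array([370., 236.])), (0.64, array([184., 265.]))]
side guard_grip [(0.9, array([234., 266.])), (0.65, array([269., 363.]))]
side bed [(0.67, array([196., 301.]))]
side catch []
side ink_tin [(0.87, array([272., 361.]))]
side medium_jar [(0.66, array([338., 198.]))]
side lino_block [(0.78, array([356., 283.]))]
side type_case_block [(0.73, array([353., 175.])), (0.67, array([236., 269.]))]
side pigment_jar [(0.68, array([271., 208.])), (0.18, array([237., 268.]))]
```

View pics/scene0.png

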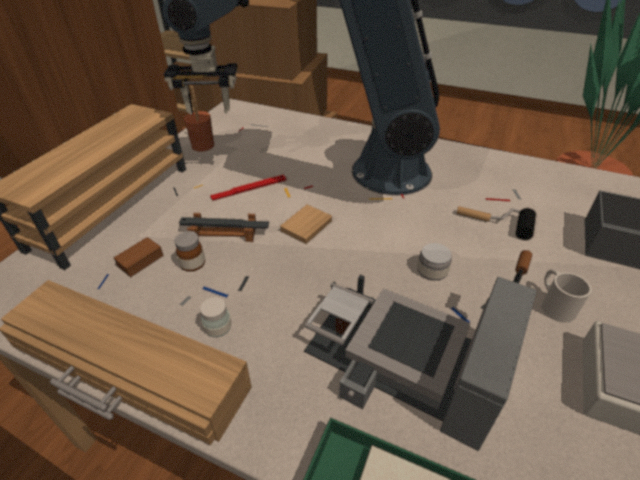

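View pics/side0.png

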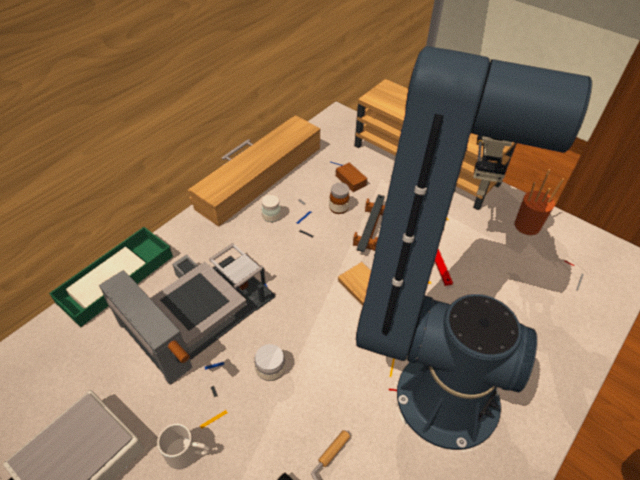

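The steel bar lies on its rest at scene (225,224) / side (372,223). The red one at scene (248,187) / side (443,268) is a look-alike. The press is at scene (400,340), with the guard at (340,310). I'll enlarge these areas to pick points.

```bash
python3 - <<'E'
import cv2,numpy as np
a=cv2.imread("pics/scene0.png");b=cv2.imread("pics/side0.png")
def crop(im,x,y,w,h,W,H):
    c=cv2.resize(im[y:y+h,x:x+w],(W,H),interpolation=cv2.INTER_CUBIC)
    s=W/w
    for u in range((x+19)//20*20,x+w,20):
        cv2.line(c,(int((u-x+.5)*s),0),(int((u-x+.5)*s),6),(0,255,255),1);cv2.putText(c,str(u),(int((u-x+.5)*s)-10,16),0,.35,(0,0,255),1)
    for v in range((y+19)//20*20,y+h,20):
        cv2.putText(c,"-"+str(v),(0,int((v-y+.5)*s)+4),0,.35,(0,0,255),1)
    return c
top=np.hstack([crop(a,300,270,100,80,400,320),crop(b,180,235,100,80,400,320)])
bot=np.hstack([crop(a,170,205,110,77,400,280),crop(b,330,180,100,70,400,280)])
cv2.imwrite("pics/crops.png",np.vstack([top,bot]))
E
```

```text
(no output)
```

View pics/crops.png

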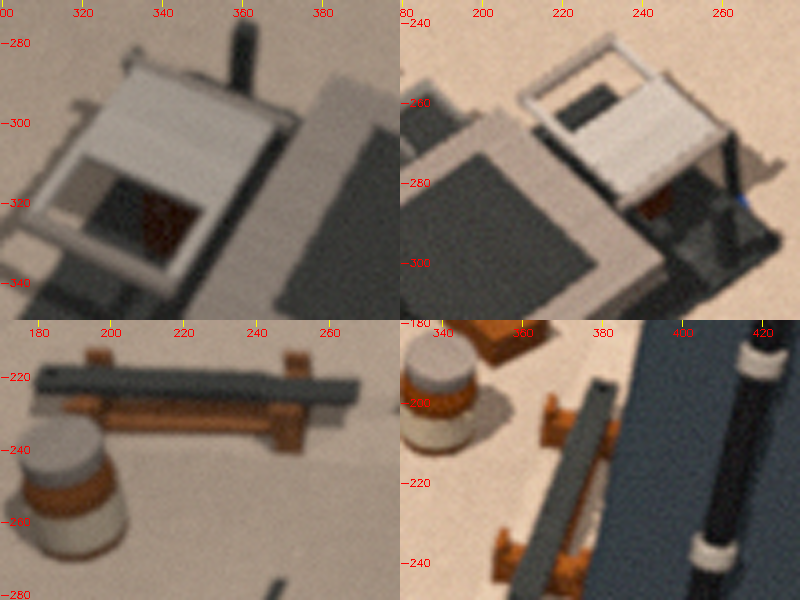

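```bash
cat > h.py <<'E'
import numpy as np,cv2
from scipy.spatial.transform import Rotation as Ro
from scipy.optimize import least_squares
from station import arm
np.set_printoptions(precision=4,suppress=True)
def proj(c,P):
    C=arm.calibration(c)
    if c=="wrist": raise ValueError
    return projV(C["view"],C["intrinsics"],P)
def projV(V,K,P):
    p=np.asarray(P)@V[:3,:3].T+V[:3,3]
    q=np.c_[p[:,0],-p[:,1],-p[:,2]]@K.T
    return q[:,:2]/q[:,2:]
def wristV(s):
    C=arm.calibration("wrist");T=np.eye(4);T[:3,:3]=Ro.from_euler("xyz",s["tcp_rot"],degrees=True).as_matrix();T[:3,3]=s["tcp_pos"]
    return np.linalg.inv(T@C["hand_eye"]),C["intrinsics"]
def world(pose,P):  # pose x,y(m),yaw(deg); P mm local
    P=np.atleast_2d(np.asarray(P,float))/1000
    return Ro.from_euler("z",pose[2],degrees=True).apply(P)+[pose[0],pose[1],0]
def fit(obs,p0):  # obs list of (V,K,P,uv)
    f=lambda p:np.concatenate([(projV(V,K,world(p,P))-uv).ravel() for V,K,P,uv in obs])
    r=least_squares(f,p0,loss="soft_l1",x_scale=[.1,.1,10])
    return r.x,f(r.x).reshape(-1,2)
def ray(V,K,uv,z):
    R=V[:3,:3];o=-R.T@V[:3,3];d=np.linalg.solve(K,[uv[0],uv[1],1]);d=R.T@(d*[1,-1,-1]);return o+d*(z-o[2])/d[2]
def cam(c):
    C=arm.calibration(c);return C["view"],C["intrinsics"]
def jog(s,pos,R):
    "row for tool pose (world pos m, Rotation) from state s"
    R0=Ro.from_euler("xyz",s["tcp_rot"],degrees=True)
    return np.r_[R0.inv().apply(np.asarray(pos)-s["tcp_pos"])/.03,np.degrees((R0.inv()*R).as_rotvec())/6]
E
cat > a.py <<'E'
from h import *
A=cam("scene");B=cam("side")
sc=[((45,90,63),(384,288)),((-49.5,40,69),(333.8,285.5)),((34.5,40,69),(369.5,302)),((-43.5,-30,69),(320.5,308.8)),((28.5,-30,69),(350.8,322)),((-49.5,-86,66),(305,323)),((34.5,-86,66),(341,342.5))]
si=[((45,-90,63),(202.5,263)),((45,90,63),(246,300.5)),((-49.5,-86,66),(233.5,244.5)),((34.5,-86,66),(210.5,260)),((-49.5,40,69),(262,268)),((34.5,40,69),(235.5,287)),((28.5,-30,69),(223,270))]
obs=[(*c,np.array([p for p,_ in l]),np.array([u for _,u in l])) for c,l in((A,sc),(B,si))]
g=ray(*A,(340,310),.066);print(g)
for y0 in(60,):
  for o in(obs,obs[:1],obs[1:]):
    p,r=fit(o,[g[0],g[1],y0]);print(p,r)
print("bar",ray(*A,(182,219),.042),ray(*A,(267,223),.037),ray(*B,(380,196),.042))
for t,c,uv,z in(("tin","scene",(435,250),.06),("jar","scene",(187,238),.085),("lino","scene",(306,221),.022),("case","scene",(137,253),.035),("pig","scene",(213,305),.07),("wood",'scene',(240,390),.08)):print(t,ray(*A,uv,z))
E
python3 a.py
```

```text
[0.6401 0.0772 0.066 ]
[ 0.6243  0.0851 83.0991] [[-0.1088 -1.0032]
 [ 1.0601 -2.0401]
 [ 0.2544 -3.4627]
 [ 0.519  -2.6035]
 [ 1.1176 -1.5165]
 [-0.6942  1.8274]
 [ 0.239   0.4501]
 [ 2.4457 -2.1519]
 [-0.9022 -0.4122]
 [-0.9149 -0.9926]
 [-1.7964 -0.9918]
 [-1.4734  0.3799]
 [ 0.8361 -1.7693]
 [-0.6249 -1.1634]]
[ 0.6279  0.0857 82.9566] [[-0.2546  0.282 ]
 [ 0.7738 -0.8586]
 [ 0.0125 -2.1296]
 [ 0.1022 -1.3244]
 [ 0.7349 -0.0922]
 [-1.2294  3.1719]
 [-0.2613  1.9805]]
[ 0.6205  0.0863 83.5351] [[ 2.9099 -0.9953]
 [ 0.0761  0.5966]
 [-0.5593 -0.0418]
 [-1.3336  0.1388]
 [-0.789   1.2234]
 [ 1.6541 -0.7384]
 [-0.0143 -0.0879]]
bar [ 0.5047 -0.431   0.042 ] [ 0.4236 -0.2163  0.037 ] [ 0.5051 -0.4307  0.042 ]
tin [0.3761 0.2162 0.06  ]
jar [ 0.5986 -0.3345  0.085 ]
lino [ 0.3586 -0.1325  0.022 ]
case [ 0.6524 -0.4585  0.035 ]
pig [ 0.7373 -0.1692  0.07  ]
wood [ 0.8832 -0.0129  0.08  ]
```

```bash
python3 - <<'E'
from h import *
s=arm.sense()
print(jog(s,[.50,-.307,.25],Ro.from_euler("xyz",[180,0,25.5],degrees=True)))
E
```

```text
[10.6404 -1.9237 -2.3091 -0.0005 -0.0001 -0.0024]
```

jog_arm --pt "10.6 -1.9 -2.3 0 0 0" --pt "10.6 -1.9 -2.3 0 0 0" --pt "10.6 -1.9 -2.3 0 0 0" --pt "10.6 -1.9 -2.3 0 0 0" --pt "10.6 -1.9 -2.3 0 0 0" --pt "10.6 -1.9 -2.3 0 0 0" --pt "10.6 -1.9 -2.3 0 0 0" --pt "10.6 -1.9 -2.3 0 0 0" --pt "10.6 -1.9 -2.3 0 0 0" --pt "10.6 -1.9 -2.3 0 0 0" --pt "10.6 -1.9 -2.3 0 0 0" --pt "10.6 -1.9 -2.3 0 0 0"

```text
time_s: 2.3
tcp_pos: [0.4983, -0.3088, 0.2494]
tcp_rot: [-180.0, 0.0, 25.4]
wrist_force: [-0.4, -0.4, 0.5]
opening: 0.997
```

```bash
python3 - <<'E'
from h import *
s=arm.sense();im=arm.capture("wrist");cv2.imwrite("pics/w1.png",im)
import pickle;pickle.dump((s,im),open("w1.pkl","wb"))
print(s["time_s"],s["tcp_pos"],s["tcp_rot"],s["joint_vel"],s["wrist_force"])
print(jog(s,[.63,.125,.27],Ro.from_euler("xyz",[180,0,83],degrees=True)))
E
```

```text
2.3 [ 0.4983 -0.3088  0.2494] [-179.9667    0.0293   25.4201] [-0.55   -0.0905 -0.0664  0.1532  0.1044  0.0037] [-0.4229 -0.4351  0.5183]
[ 10.1723 -11.176   -0.6862  -0.0075   0.0017  -9.5967]
```

jog_arm --pt "10.2 -11.2 -0.7 0 0 -9.6" --pt "10.2 -11.2 -0.7 0 0 -9.6" --pt "10.2 -11.2 -0.7 0 0 -9.6" --pt "10.2 -11.2 -0.7 0 0 -9.6" --pt "10.2 -11.2 -0.7 0 0 -9.6" --pt "10.2 -11.2 -0.7 0 0 -9.6" --pt "10.2 -11.2 -0.7 0 0 -9.6" --pt "10.2 -11.2 -0.7 0 0 -9.6" --pt "10.2 -11.2 -0.7 0 0 -9.6" --pt "10.2 -11.2 -0.7 0 0 -9.6" --pt "10.2 -11.2 -0.7 0 0 -9.6" --pt "10.2 -11.2 -0.7 0 0 -9.6" --pt "10.2 -11.2 -0.7 0 0 -9.6" --pt "10.2 -11.2 -0.7 0 0 -9.6" --pt "10.2 -11.2 -0.7 0 0 -9.6"

```text
time_s: 3.6
tcp_pos: [0.6304, 0.1241, 0.2705]
tcp_rot: [-180.0, 0.0, 82.9]
wrist_force: [0.3, 0.1, 0.4]
opening: 0.999
```

```bash
python3 - <<'E'
from h import *
import pickle
s=arm.sense();im=arm.capture("wrist");pickle.dump((s,im),open("w2.pkl","wb"))
print(s["time_s"],s["tcp_pos"],s["tcp_rot"],s["joint_vel"],s["wrist_force"])
w1=pickle.load(open("w1.pkl","rb"))[1]
def grid(im):
    im=im.copy()
    for u in range(0,640,40):
        cv2.putText(im,str(u),(u,10),0,.35,(0,0,255),1);cv2.line(im,(u,12),(u,18),(0,0,255),1)
    for v in range(40,480,40):cv2.putText(im,"-"+str(v),(0,v+4),0,.35,(0,0,255),1)
    return im
cv2.imwrite("pics/w1g.png",grid(w1));cv2.imwrite("pics/w2g.png",grid(im))
E
```

```text
3.6 [0.6304 0.1241 0.2705] [-179.9515    0.0071   82.8889] [-0.2168 -0.1962 -0.0862  0.1023 -0.0564  0.1677] [0.2758 0.1145 0.3872]
```

View pics/w1g.png

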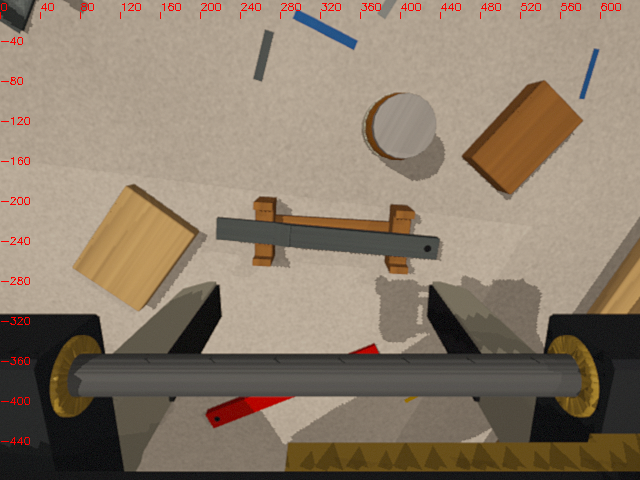

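View pics/w2g.png

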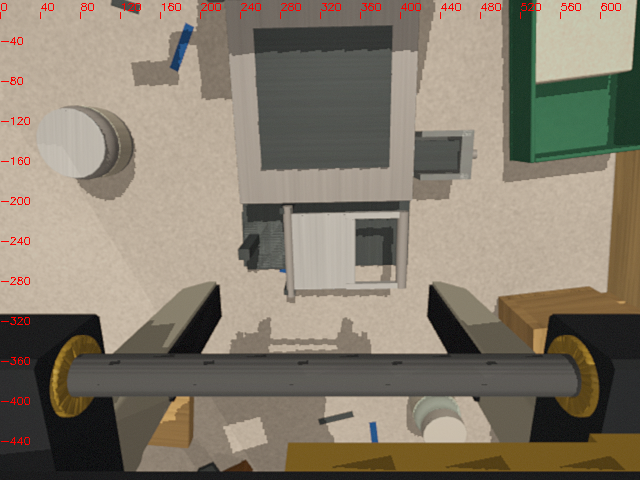

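```bash
python3 - <<'E'
import cv2,pickle,numpy as np
im=pickle.load(open("w2.pkl","rb"))[1]
x,y,s=225,190,4
c=cv2.resize(im[y:y+115,x:x+200],None,fx=s,fy=s,interpolation=cv2.INTER_CUBIC)
for u in range(240,425,20):
    cv2.putText(c,str(u),(int((u-x+.5)*s),10),0,.4,(0,0,255),1);cv2.line(c,(int((u-x+.5)*s),10),(int((u-x+.5)*s),18),(0,0,255),1)
for v in range(200,305,10):cv2.putText(c,"-"+str(v),(0,int((v-y+.5)*s)+4),0,.4,(0,0,255),1)
cv2.imwrite("pics/w2c.png",c)
E
```

```text
(no output)
```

View pics/w2c.png

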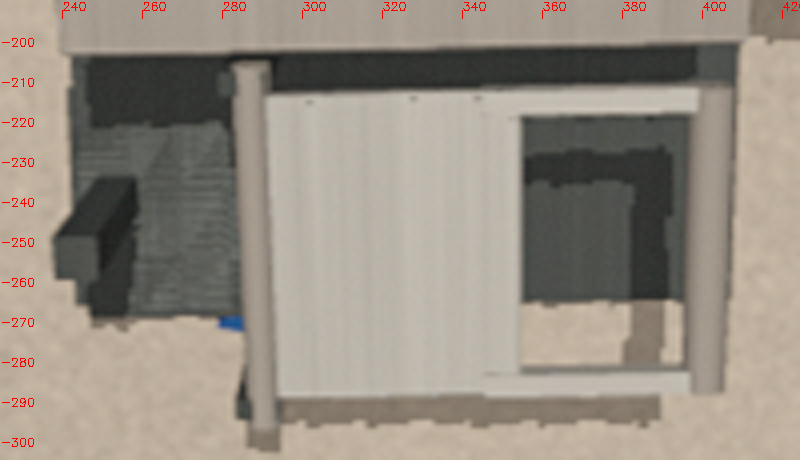

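```bash
cat > b.py <<'E'
from h import *
import pickle
s1=pickle.load(open("w1.pkl","rb"))[0];s2=pickle.load(open("w2.pkl","rb"))[0]
W1=wristV(s1);W2=wristV(s2)
l=[((120,-12,37),(217,218)),((120,12,37),(217,239)),((40,-12,42),(290,225)),((40,12,42),(290,247)),((-120,-12,42),(439,237)),((-120,12,42),(437,260))]
m=[((34.5,-80,66),(403.5,210.25)),((-49.5,-80,66),(401.25,287.75)),((28.5,-30,69),(355,218.5)),((-43.5,-30,69),(354.3,282.7)),((45,90,63),(240,203)),((45,-90,63),(409.5,200))]
mk=lambda W,l:(*W,np.array([p for p,_ in l]),np.array([u for _,u in l]))
BAR,r=fit([mk(W1,l)],[.46,-.32,110]);print("bar",BAR,r)
PR,r=fit([mk(W2,m)],[.623,.085,83]);print("press",PR,r)
for n,c,uv,z in(("jar",W1,(403,126),.085),("lino",W1,(135,245),.022),("tin",W2,(75,141),.06)):print(n,ray(*c,uv,z))
E
python3 b.py
```

```text
bar [  0.4665  -0.3284 110.4874] [[-0.7362 -0.3061]
 [-1.1028  0.4214]
 [ 0.9552  0.1191]
 [-0.5094 -0.1104]
 [ 1.8398  0.8663]
 [ 0.2083 -0.7348]]
press [ 0.6281  0.0824 83.9523] [[-0.4647  0.6004]
 [-0.857  -1.2388]
 [ 0.095  -0.5702]
 [ 0.5998  0.4095]
 [-0.5727  0.1939]
 [ 2.9608  0.1886]]
jar [ 0.5989 -0.3386  0.085 ]
lino [ 0.3628 -0.1385  0.022 ]
tin [0.3895 0.2189 0.06  ]
```

```bash
cat >> h.py <<'E'
PR=np.array([.6281,.0824,83.95]);BAR=np.array([.4665,-.3284,110.5]);G=.0188
def tool(pose,g_mm,slope=0):
    "grasp point at local mm; slope deg toe down -> TCP pos, R"
    R=Ro.from_euler("z",pose[2],degrees=True)*Ro.from_euler("x",180,degrees=True)*Ro.from_euler("y",-slope,degrees=True)
    return world(pose,g_mm)[0]+R.apply([0,0,G]),R
def show(pose,g,slope=0,s=None):
    s=s or arm.sense();p,R=tool(pose,g,slope);print(g,"TCP",p,"row",np.round(jog(s,p,R),2))
E
python3 - <<'E'
from h import *
show(PR,(-7.5,-80,150));show(PR,(-7.5,-80,66))
E
```

```text
(-7.5, -80, 150) TCP [0.7069 0.0665 0.1312] row [-1.59  2.77  4.64 -0.01 -0.   -0.18]
(-7.5, -80, 66) TCP [0.7069 0.0665 0.0472] row [-1.59  2.77  7.44 -0.01 -0.   -0.18]
```

jog_arm --pt "-1.59 2.77 2 0 0 -0.18" --pt "-1.59 2.77 3.5 0 0 -0.18" --pt "-1.59 2.77 4.6 0 0 -0.18" --pt "-1.59 2.77 5.2 0 0 -0.18" --pt "-1.59 2.77 5.8 0 0 -0.18" --pt "-1.59 2.77 6.4 0 0 -0.18" --pt "-1.59 2.77 7 0 0 -0.18" --pt "-1.59 2.77 7.3 0 0 -0.18" --pt "-1.59 2.77 7.3 0 0 -0.18" --jaw 42

```text
time_s: 4.4
tcp_pos: [0.7057, 0.0654, 0.0497]
tcp_rot: [-179.8, 0.0, 83.9]
wrist_force: [0.6, -0.9, -0.7]
opening: 0.464
```

```bash
python3 - <<'E'
from h import *
s=arm.sense();print(s["tcp_pos"],s["wrist_force"],s["joint_vel"])
show(PR,(-7.5,-80,66))
im=arm.capture("wrist");a=arm.capture("scene")
c=np.hstack([im[180:440,180:440],cv2.resize(a[260:370,290:400],(260,260),interpolation=cv2.INTER_CUBIC)])
cv2.imwrite("pics/g1.png",c)
E
```

```text
[0.7057 0.0654 0.0497] [ 0.5601 -0.929  -0.6953] [ 0.4899 -2.2237 -1.9067  0.1162  1.8595  0.1233]
(-7.5, -80, 66) TCP [0.7069 0.0665 0.0472] row [ 0.04  0.04  0.08 -0.04  0.   -0.01]
```

View pics/g1.png

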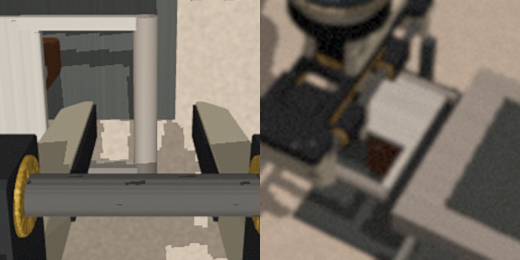

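The grip bar lies between the fingers, at about (145,90) in the left half of the picture. Closing now.

jog_arm --pt "0.04 0.04 0.08 0 0 0" --pt "0.04 0.04 0.08 0 0 0" --pt "0.04 0.04 0.08 0 0 0" --pt "0.04 0.04 0.08 0 0 0" --pt "0.04 0.04 0.08 0 0 0" --pt "0.04 0.04 0.08 0 0 0" --jaw 0 --squeeze 15

```text
time_s: 5.0
tcp_pos: [0.7087, 0.0671, 0.0505]
tcp_rot: [180.0, -0.0, 83.9]
wrist_force: [-0.3, 0.2, -0.4]
opening: 0.07
```

```bash
python3 - <<'E'
from h import *
s=arm.sense();print(s["time_s"],s["tcp_pos"],s["wrist_force"],s["opening"]*93)
for a in np.r_[np.arange(8,145,8),148,151,153,154.7]:
    t=np.radians(a);p,R=tool(PR,(-7.5,40-120*np.cos(t),66+120*np.sin(t)))
    print(a,np.round(jog(s,p,R),2))
E
```

```text
5.0 [0.7087 0.0671 0.0505] [-0.2848  0.2218 -0.4185] 6.536877301501074
8.0 [-0.03 -0.1  -0.45  0.01 -0.   -0.  ]
16.0 [-0.03 -0.21 -0.99  0.01 -0.   -0.  ]
24.0 [-0.03 -0.4  -1.52  0.01 -0.   -0.  ]
32.0 [-0.03 -0.66 -2.01  0.01 -0.   -0.  ]
40.0 [-0.03 -0.99 -2.46  0.01 -0.   -0.  ]
48.0 [-0.03 -1.38 -2.86  0.01 -0.   -0.  ]
56.0 [-0.03 -1.82 -3.21  0.01 -0.   -0.  ]
64.0 [-0.03 -2.3  -3.49  0.01 -0.   -0.  ]
72.0 [-0.03 -2.82 -3.7   0.01 -0.   -0.  ]
80.0 [-0.03 -3.36 -3.83  0.01 -0.   -0.  ]
88.0 [-0.03 -3.92 -3.89  0.01 -0.   -0.  ]
96.0 [-0.03 -4.47 -3.87  0.01 -0.   -0.  ]
104.0 [-0.03 -5.02 -3.78  0.01 -0.   -0.  ]
112.0 [-0.03 -5.55 -3.6   0.01 -0.   -0.  ]
120.0 [-0.03 -6.06 -3.36  0.01 -0.   -0.  ]
128.0 [-0.03 -6.52 -3.05  0.01 -0.   -0.  ]
136.0 [-0.03 -6.93 -2.67  0.01 -0.   -0.  ]
144.0 [-0.03 -7.29 -2.25  0.01 -0.   -0.  ]
148.0 [-0.03 -7.45 -2.02  0.01 -0.   -0.  ]
151.0 [-0.03 -7.56 -1.84  0.01 -0.   -0.  ]
153.0 [-0.03 -7.62 -1.71  0.01 -0.   -0.  ]
154.7 [-0.03 -7.67 -1.61  0.01 -0.   -0.  ]
```

jog_arm --pt "0 0 0 0 0 0" --pt "0 0 0 0 0 0"

```text
time_s: 5.17
tcp_pos: [0.7087, 0.0672, 0.0506]
tcp_rot: [180.0, -0.0, 83.9]
wrist_force: [0.3, -1.0, 0.5]
opening: 0.006
```

```bash
python3 - <<'E'
from h import *
s=arm.sense();print(s["time_s"],s["tcp_pos"],s["wrist_force"],s["opening"]*93)
im=arm.capture("wrist")
cv2.imwrite("pics/g2.png",cv2.resize(im[180:440,200:440],None,fx=2,fy=2))
E
```

```text
5.1667 [0.7087 0.0672 0.0506] [ 0.3311 -0.9718  0.5297] 0.5859342915357764
```

View pics/g2.png

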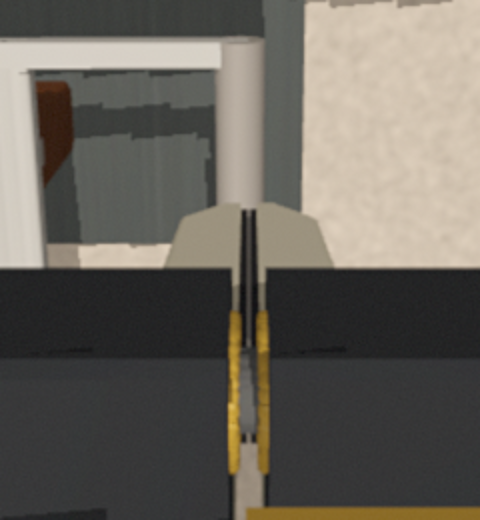

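```bash
python3 - <<'E'
from h import *
s=arm.sense();W=wristV(s)
print(projV(*W,world(PR,[(34.5,-80,66),(28.5,-30,69),(34.5,-74,66),(34.5,-86,66)])))
print("meas end (320,200), corner (215,215)")
# TCP, grasp pt in image
R=Ro.from_euler("xyz",s["tcp_rot"],degrees=True)
print(projV(*W,np.array([s["tcp_pos"],s["tcp_pos"]-R.apply([0,0,G]),s["tcp_pos"]-R.apply([0,0,.065+G])])))
V,K=W
for z in (.066,.08,.05,.03): print(z,ray(V,K,(320,200),z))
b=arm.capture("side")
cv2.imwrite("pics/g3.png",cv2.resize(b[220:320,170:290],(800,667),interpolation=cv2.INTER_CUBIC)[:600])
E
```

```text
[[320.373  199.7588]
 [214.2639 213.3628]
 [307.7373 199.753 ]
 [333.0074 199.7646]]
meas end (320,200), corner (215,215)
[[323.9178 270.994 ]
 [323.9462 283.6401]
 [324.1041 353.7724]]
0.066 [0.7111 0.1082 0.066 ]
0.08 [0.7115 0.1104 0.08  ]
0.05 [0.7107 0.1056 0.05  ]
0.03 [0.7102 0.1024 0.03  ]
```

View pics/g3.png

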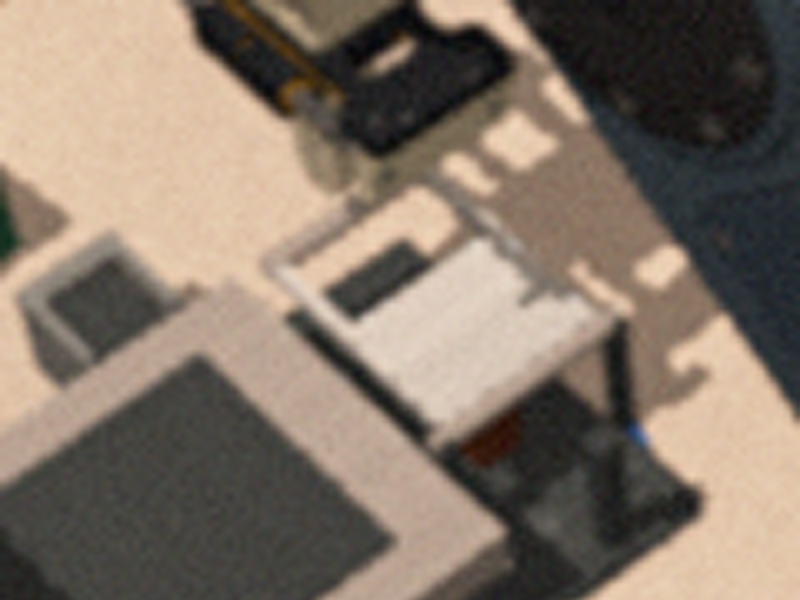

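```bash
python3 - <<'E'
from h import *
s=arm.sense();p=s["tcp_pos"];print(p,s["q"],s["wrist_force"])
R=Ro.from_euler("xyz",s["tcp_rot"],degrees=True)
for c in("side",):
  q=proj(c,np.array([p,p-R.apply([0,0,G]),p+[0,0,.1]]));print(c,q,(q-[170,220])*800/120)
  g=proj(c,world(PR,[(-49.5,-80,66),(-7.5,-80,66),(34.5,-80,66),(45,-90,63),(45,90,63),(-49.5,40,69)]));print((g-[170,220])*800/120)
E
```

```text
[0.7087 0.0671 0.0505] [ 1.6648 44.533  73.2555  0.0059 62.1693  7.7296] [-0.1002 -1.2995  0.869 ]
side [[221.5263 254.615 ]
 [220.7253 250.4185]
 [217.0587 231.3131]] [[343.5089 230.7666]
 [338.1687 202.7901]
 [313.7246  75.4204]]
[[420.7993 157.1187]
 [343.1306 208.9695]
 [263.442  262.1688]
 [229.9096 266.6379]
 [502.2871 523.6742]
 [601.2898 312.2067]]
```

jog_arm --pt "0 0 0.05 0 0 0" --pt "0 0 0.1 0 0 0" --pt "0 0 0.1 0 0 0"

```text
time_s: 5.52
tcp_pos: [0.7084, 0.0671, 0.047]
tcp_rot: [180.0, -0.0, 83.9]
wrist_force: [-0.4, 0.5, -0.1]
opening: 0.005
```

```bash
python3 - <<'E'
from h import *
s=arm.sense();p=s["tcp_pos"];print(p,s["q"],s["wrist_force"],s["opening"]*93)
R=Ro.from_euler("xyz",s["tcp_rot"],degrees=True)
s0=dict(tcp_pos=np.array([.2365,-.4961,.1802]),tcp_rot=np.array([180,0,25.48]))
R0=Ro.from_euler("xyz",s0["tcp_rot"],degrees=True)
for c in("scene","side"):
  print(c,proj(c,s0["tcp_pos"]+R0.apply([[0,-.0465,0],[0,.0465,0],[0,-.0465,-.02],[0,.0465,-.02],[0,.064,-.02],[0,-.064,-.02]])))
a=cv2.imread("pics/scene0.png")[60:130,160:250];b=cv2.imread("pics/side0.png")[130:220,460:530]
cv2.imwrite("pics/tips.png",np.hstack([cv2.resize(a,(514,400),interpolation=2),cv2.resize(b,(280,360),interpolation=2,).repeat(1,0) if 0 else cv2.resize(b,(286,400),interpolation=2)]))
E
```

```text
[0.7084 0.0671 0.047 ] [ 1.6618 44.7563 73.3632  0.0061 61.8735  7.7298] [-0.4444  0.5284 -0.1207] 0.4516791449601193
scene [[226.002  123.6199]
 [194.3452 124.3194]
 [225.0126 117.3163]
 [193.0274 118.0203]
 [187.0055 118.1528]
 [231.0281 117.1839]]
side [[475.7075 203.0893]
 [477.344  180.9695]
 [477.5099 197.9419]
 [479.0923 175.7995]
 [479.3763 171.8257]
 [477.1976 202.3122]]
```

```bash
python3 - <<'E'
from h import *
s=arm.sense();p=s["tcp_pos"]
cur={c:arm.capture(c) for c in("scene","side")}
st={c:cv2.imread(f"pics/{c}0.png") for c in("scene","side")}
s0=np.array([.2365,-.4961,.1802]);R0=Ro.from_euler("xyz",[180,0,25.48],degrees=True)
def crop(im,cx,cy,pts,h=30,S=6):
    x,y=int(cx-33),int(cy-h);c=cv2.resize(im[y:y+2*h-10,x:x+66],None,fx=S,fy=S,interpolation=cv2.INTER_CUBIC)
    for q in pts:
        cv2.drawMarker(c,(int((q[0]-x+.5)*S),int((q[1]-y+.5)*S)),(0,255,0),cv2.MARKER_CROSS,12,1)
    return c
rows=[]
o=[]
for c in("scene","side"):
    q=proj(c,s0+R0.apply([[0,-.0465,0],[0,.0465,0]]));a=crop(st[c],*q.mean(0),q)
    g=np.vstack([proj(c,[p]),proj(c,world(PR,[(-49.5,-80,66),(34.5,-80,66)]))]);b=crop(cur[c],*g[0],g)
    o.append(np.vstack([a,b]))
cv2.imwrite("pics/tips.png",np.hstack(o));print(np.hstack(o).shape)
E
```

```text
(600, 792, 3)
```

View pics/tips.png

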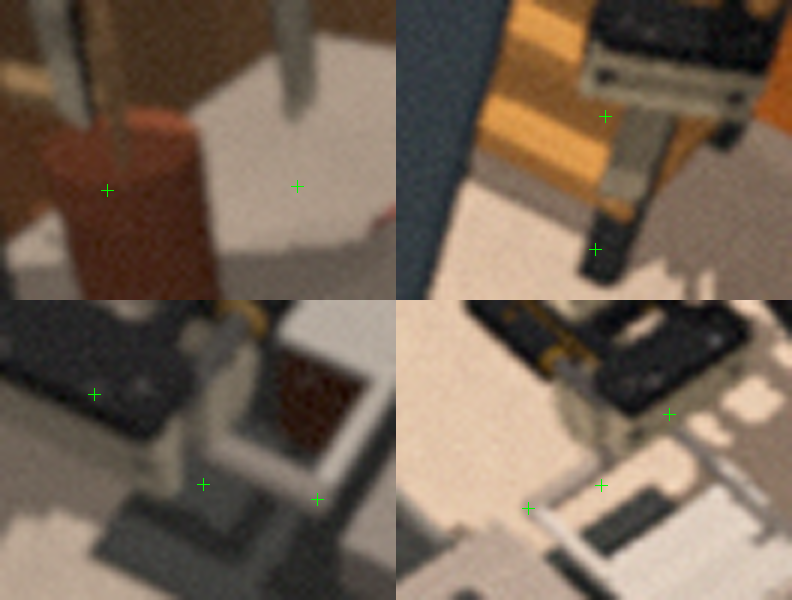

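jog_arm --pt "0 0 0.1 0 0 0" --pt "0 0 0.2 0 0 0" --pt "0 0 0.3 0 0 0"

```text
time_s: 5.87
tcp_pos: [0.7085, 0.0671, 0.0379]
tcp_rot: [180.0, -0.0, 83.9]
wrist_force: [0.6, -0.2, 1.0]
opening: 0.004
```

jog_arm --pt "0 0 0.05 0 0 0" --pt "0 0 0.1 0 0 0" --pt "0 0 0.1 0 0 0"

```text
time_s: 6.12
tcp_pos: [0.7084, 0.0671, 0.0346]
tcp_rot: [-180.0, -0.0, 83.9]
wrist_force: [-0.3, -0.7, 0.1]
opening: 0.006
```

jog_arm --pt "0 0 0.05 0 0 0" --pt "0 0 0.1 0 0 0" --pt "0 0 0.1 0 0 0"

```text
time_s: 6.37
tcp_pos: [0.7087, 0.0672, 0.034]
tcp_rot: [180.0, -0.0, 83.9]
wrist_force: [-8.3, 0.4, 18.8]
opening: 0.005
```

jog_arm --pt "0 0 0.05 0 0 0" --pt "0 0 0.1 0 0 0" --pt "0 0 0.1 0 0 0"

```text
time_s: 6.62
tcp_pos: [0.7088, 0.0672, 0.034]
tcp_rot: [179.9, -0.0, 83.9]
wrist_force: [-11.6, -1.0, 21.5]
opening: 0.003
```

The shut fingertips met the grip's top (z 72) at reported TCP z 0.0345. The real tips therefore sit about 37 mm behind the reported TCP, which fits the wrist, scene and side views, so I'll use a grasp offset of about 56 mm.

jog_arm --pt "0 0 -0.5 0 0 0" --pt "0 0 -0.6 0 0 0" --pt "0 0 -0.6 0 0 0" --pt "0 0 -0.6 0 0 0" --pt "0 -0.05 -0.6 0 0 0" --pt "0 -0.05 -0.6 0 0 0" --pt "0 -0.05 -0.6 0 0 0" --pt "0 -0.05 -0.2 0 0 0" --pt "0 -0.05 0.2 0 0 0" --pt "0 -0.05 0.5 0 0 0" --pt "0 -0.05 0.8 0 0 0" --pt "0 -0.05 0.8 0 0 0" --jaw 44

```text
time_s: 7.62
tcp_pos: [0.7058, 0.0673, 0.0069]
tcp_rot: [-179.8, 0.0, 83.9]
wrist_force: [-0.8, 0.3, 0.1]
opening: 0.473
```

jog_arm --pt "0 0 0 0 0 0" --pt "0 0 0 0 0 0" --pt "0 0 0 0 0 0" --pt "0 0 0 0 0 0" --pt "0 0 0 0 0 0" --pt "0 0 0 0 0 0" --pt "0 0 0 0 0 0" --jaw 0 --squeeze 15

```text
time_s: 8.2
tcp_pos: [0.7065, 0.0672, 0.0074]
tcp_rot: [-179.9, 0.0, 83.9]
wrist_force: [3.2, 0.1, 0.4]
opening: 0.122
```

jog_arm --pt "0 -0.04 -0.56 0 0 0" --pt "0 -0.15 -1.1 0 0 0" --pt "0 -0.35 -1.63 0 0 0" --pt "0 -0.61 -2.12 0 0 0" --pt "0 -0.94 -2.57 0 0 0" --pt "0 -1.32 -2.97 0 0 0" --pt "0 -1.76 -3.32 0 0 0" --pt "0 -2.25 -3.6 0 0 0" --pt "0 -2.76 -3.8 0 0 0" --pt "0 -3.31 -3.94 0 0 0" --pt "0 -3.86 -4.0 0 0 0" --pt "0 -4.42 -3.98 0 0 0" --pt "0 -4.42 -3.98 0 0 0"

```text
time_s: 9.28
tcp_pos: [0.573, 0.0816, 0.1285]
tcp_rot: [-180.0, 0.0, 84.0]
wrist_force: [-1.9, 0.1, 7.0]
opening: 0.124
```

```bash
python3 - <<'E'
from h import *
s=arm.sense();print(s["tcp_pos"],s["wrist_force"],s["opening"]*93)
R=Ro.from_euler("xyz",s["tcp_rot"],degrees=True)
h0=np.array([.7065,.0672,.0074])
d=R.inv().apply(s["tcp_pos"]-h0)/.03;print(d)
for a in [104,112,118,124,130,136,140,144,147,150,152,153,154,155,156]:
    t=np.radians(a);print(a,np.round(np.array([0,-4*(1-np.cos(t)),-4*np.sin(t)])-d,2))
E
```

```text
[0.573  0.0816 0.1285] [-1.8521  0.0818  7.034 ] 11.558011636063954
[ 0.0096 -4.4792 -4.0333]
104 [-0.01 -0.49  0.15]
112 [-0.01 -1.02  0.32]
118 [-0.01 -1.4   0.5 ]
124 [-0.01 -1.76  0.72]
130 [-0.01 -2.09  0.97]
136 [-0.01 -2.4   1.25]
140 [-0.01 -2.58  1.46]
144 [-0.01 -2.76  1.68]
147 [-0.01 -2.88  1.85]
150 [-0.01 -2.98  2.03]
152 [-0.01 -3.05  2.16]
153 [-0.01 -3.08  2.22]
154 [-0.01 -3.12  2.28]
155 [-0.01 -3.15  2.34]
156 [-0.01 -3.17  2.41]
```

jog_arm --pt "0 -0.49 0.12 0 0 0" --pt "0 -1.02 0.3 0 0 0" --pt "0 -1.4 0.48 0 0 0" --pt "0 -1.76 0.7 0 0 0" --pt "0 -2.09 0.95 0 0 0" --pt "0 -2.4 1.23 0 0 0" --pt "0 -2.58 1.44 0 0 0" --pt "0 -2.76 1.66 0 0 0" --pt "0 -2.82 1.75 0 0 0" --pt "0 -2.88 1.84 0 0 0" --pt "0 -2.93 1.93 0 0 0" --pt "0 -2.98 2.02 0 0 0" --pt "0 -2.98 2.02 0 0 0"

```text
time_s: 10.37
tcp_pos: [0.4834, 0.0911, 0.0675]
tcp_rot: [-179.9, 0.0, 84.0]
wrist_force: [-4.0, 4.5, 1.3]
opening: 0.12
```

jog_arm --pt "0 -0.03 0.06 0 0 0" --pt "0 -0.06 0.12 0 0 0" --pt "0 -0.08 0.17 0 0 0" --pt "0 -0.08 0.17 0 0 0"

```text
time_s: 10.7
tcp_pos: [0.4805, 0.0915, 0.062]
tcp_rot: [-179.8, 0.0, 84.0]
wrist_force: [-4.3, 2.8, 0.6]
opening: 0.119
```

jog_arm --pt "0 -0.02 0.04 0 0 0" --pt "0 -0.04 0.08 0 0 0" --pt "0 -0.05 0.11 0 0 0" --pt "0 -0.05 0.11 0 0 0"

```text
time_s: 11.03
tcp_pos: [0.4793, 0.0916, 0.059]
tcp_rot: [-179.9, 0.0, 84.0]
wrist_force: [-4.6, 2.6, 5.1]
opening: 0.12
```

jog_arm --pt "0 -0.02 0.04 0 0 0" --pt "0 -0.03 0.06 0 0 0" --pt "0 -0.03 0.06 0 0 0"

```text
time_s: 11.28
tcp_pos: [0.4794, 0.0917, 0.0588]
tcp_rot: [-180.0, -0.0, 84.0]
wrist_force: [-6.8, 1.5, 20.5]
opening: 0.125
```

jog_arm --pt "0 0 0 0 0 0" --pt "0 0 0 0 0 0" --pt "0 0 0 0 0 0" --pt "0 0 0 0 0 0" --pt "0 0 -0.5 0 0 0" --pt "0 0 -1.2 0 0 0" --pt "0 0 -2.2 0 0 0" --pt "0 0 -3.3 0 0 0" --pt "0 0 -3.3 0 0 0" --jaw 32

```text
time_s: 12.03
tcp_pos: [0.4823, 0.0919, 0.1629]
tcp_rot: [179.6, -0.1, 84.0]
wrist_force: [0.2, 1.2, 0.4]
opening: 0.344
```

```bash
sed -i 's/G=.0188/G=.055/' h.py; python3 - <<'E'
from h import *
s=arm.sense();print(s["time_s"],s["tcp_pos"],s["wrist_force"],s["opening"]*93)
show(BAR,(-46,0,220));show(BAR,(-46,0,130));show(BAR,(-46,0,36))
arm.capture("side");print([(d["score"],d["xy"]) for d in arm.spot_in("side","guard")])
print(proj("side",world(PR,[(-7.5,148,117),(-7.5,90,90)])))
E
```

```text
12.0333 [0.4823 0.0919 0.1629] [0.1805 1.236  0.4472] 31.98746736421809
(-46, 0, 220) TCP [ 0.4826 -0.3715  0.165 ] row [-15.36   1.63  -0.08   0.08   0.    -4.42]
(-46, 0, 130) TCP [ 0.4826 -0.3715  0.075 ] row [-15.36   1.61   2.92   0.08   0.    -4.42]
(-46, 0, 36) TCP [ 0.4826 -0.3715 -0.019 ] row [-15.37   1.59   6.05   0.08   0.    -4.42]
[(0.77, [257.7, 281.6])]
[[273.8687 288.4072]
 [259.8392 281.4034]]
```

jog_arm --pt "-15.36 1.63 -0.1 0 0 -4.4" --pt "-15.36 1.63 -0.1 0 0 -4.4" --pt "-15.36 1.63 -0.1 0 0 -4.4" --pt "-15.36 1.63 -0.1 0 0 -4.4" --pt "-15.36 1.63 -0.1 0 0 -4.4" --pt "-15.36 1.63 -0.1 0 0 -4.4" --pt "-15.36 1.63 -0.1 0 0 -4.4" --pt "-15.36 1.63 -0.1 0 0 -4.4" --pt "-15.36 1.63 -0.1 0 0 -4.4" --pt "-15.36 1.63 -0.1 0 0 -4.4" --pt "-15.36 1.63 -0.1 0 0 -4.4" --pt "-15.36 1.63 -0.1 0 0 -4.4" --pt "-15.36 1.62 1 0 0 -4.42" --pt "-15.36 1.61 2 0 0 -4.42" --pt "-15.36 1.61 2.9 0 0 -4.42" --pt "-15.36 1.61 2.9 0 0 -4.42" --jaw 60

```text
time_s: 13.47
tcp_pos: [0.4766, -0.3692, 0.0645]
tcp_rot: [-179.8, -0.5, 110.5]
wrist_force: [-0.1, 0.4, 0.2]
opening: 0.644
```

```bash
python3 - <<'E'
from h import *
s=arm.sense();im=arm.capture("wrist");print(s["time_s"],s["tcp_pos"],s["opening"]*93)
show(BAR,(-46,0,36))
W=wristV(s);q=projV(*W,world(BAR,[(120,12,37),(120,-12,37),(40,12,42),(40,-12,42),(0,12,42),(0,-12,42)]));print(q)
im=im.copy()
for p in q: cv2.drawMarker(im,tuple(int(round(v)) for v in p),(0,255,0),cv2.MARKER_CROSS,8,1)
cv2.imwrite("pics/b1.png",im)
E
```

```text
13.4667 [ 0.4766 -0.3692  0.0645] 59.92071776621986
(-46, 0, 36) TCP [ 0.4826 -0.3715 -0.019 ] row [-0.11  0.14  2.89 -0.01 -0.05 -0.  ]
[[310.8097 -51.3218]
 [358.4769 -51.3606]
 [311.6541 114.642 ]
 [355.9202 114.6555]
 [312.1728 188.5003]
 [354.4567 188.5342]]
```

View pics/b1.png

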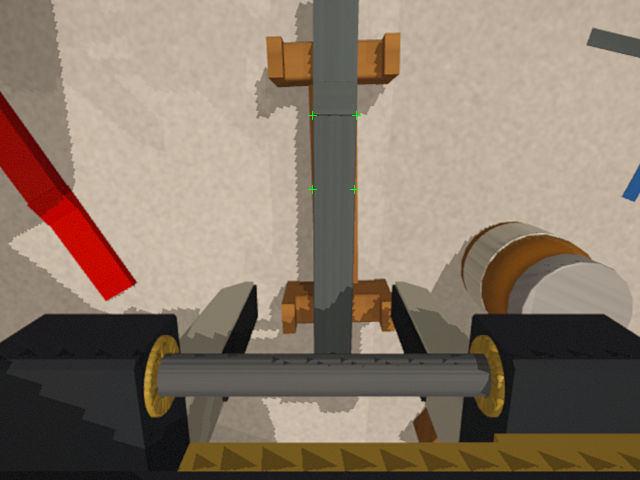

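Markers sit on the bar's step and edges, and the grey steel bar on the wooden rest is the one under the gripper (red look-alike at left). I'll descend and grip.

jog_arm --pt "-0.11 0.14 0.4 0 -0.05 0" --pt "-0.11 0.14 1 0 -0.05 0" --pt "-0.11 0.14 1.6 0 -0.05 0" --pt "-0.11 0.14 2.1 0 -0.05 0" --pt "-0.11 0.14 2.5 0 -0.05 0" --pt "-0.11 0.14 2.8 0 -0.05 0" --pt "-0.11 0.14 2.85 0 -0.05 0" --pt "-0.11 0.14 2.85 0 -0.05 0"

```text
time_s: 14.18
tcp_pos: [0.4829, -0.3715, -0.0175]
tcp_rot: [-179.9, -0.0, 110.5]
wrist_force: [-0.3, 1.1, 0.9]
opening: 0.646
```

jog_arm --pt "0 0 0 0 0 0" --pt "0 0 0 0 0 0" --pt "0 0 0 0 0 0" --pt "0 0 0 0 0 0" --pt "0 0 0 0 0 0" --pt "0 0 0 0 0 0" --pt "0 0 0 0 0 0" --pt "0 0 0 0 0 0" --jaw 0 --squeeze 60

```text
time_s: 14.85
tcp_pos: [0.483, -0.3715, -0.0174]
tcp_rot: [-179.9, -0.0, 110.5]
wrist_force: [-0.5, 0.1, 2.6]
opening: 0.252
```

```bash
sed -i 's/G=.055/G=.0534/' h.py; cat >> h.py <<'E'
def lever(L,th=30,d=6.5,pull=None):
    "grip point (press mm) for bar with toe L mm past the crown foot, slope th, underside d above crown axis"
    t=np.radians(th);n=np.array([np.sin(t),0,np.cos(t)]);u=np.array([np.cos(t),0,-np.sin(t)])
    return np.array([0,0,44])+d*n+(L-166.2)*u+6*n
def bargray():
    s=arm.sense();im=arm.capture("wrist");return s,cv2.cvtColor(im,cv2.COLOR_BGR2GRAY)
E
python3 - <<'E'
from h import *
s,g=bargray();cv2.imwrite("pics/gr0.png",g)
W=wristV(s);print(s["tcp_pos"],projV(*W,world(BAR,[(120,12,37),(120,-12,37),(40,12,42),(40,-12,42)])))
E
```

```text
[ 0.483  -0.3715 -0.0174] [[ 284.1849 -194.5048]
 [ 364.5343 -194.5038]
 [ 288.734    89.0213]
 [ 359.514    89.0667]]
```

jog_arm --pt "0 0 -0.2 0 0 0" --pt "0 0 -0.5 0 0 0" --pt "0 0 -1 0 0 0" --pt "0 0 -1.6 0 0 0" --pt "0 0 -2.3 0 0 0" --pt "0 0 -3 0 0 0" --pt "0 0 -3.3 0 0 0" --pt "0 0 -3.3 0 0 0"

```text
time_s: 15.57
tcp_pos: [0.484, -0.3723, 0.0841]
tcp_rot: [180.0, 0.2, 110.5]
wrist_force: [0.6, -0.1, -4.3]
opening: 0.251
```

```bash
python3 - <<'E'
from h import *
g0=cv2.imread("pics/gr0.png",0);s,g=bargray();cv2.imwrite("pics/gr1.png",g)
print(s["tcp_pos"],s["wrist_force"],s["torque"],s["opening"]*93)
for nm,(a) in (("g0",g0),("g1",g)):
    # bar edges by column gradient at a few rows
    for v in (20,60,100,140,180,220,260):
        r=cv2.GaussianBlur(a,(5,5),0)[v,270:400].astype(float);d=np.diff(r);print(nm,v,270+d.argmin(),270+d.argmax(),end="; ")
    c=cv2.GaussianBlur(a,(3,3),0)[:280,325:345].mean(1);dd=np.diff(c);k=np.argsort(-abs(dd))[:8];print("step rows",sorted(zip(k,np.round(dd[k],1))))
show(PR,lever(-60),30);show(PR,lever(-60)+[0,0,60],30)
E
```

```text
[ 0.484  -0.3723  0.0841] [ 0.5525 -0.1236 -4.3377] [-0.1941 -0.17    0.0162] 23.324188295550048
g0 20 386 360; g0 60 287 398; g0 100 289 359; g0 140 290 359; g0 180 270 359; g0 220 272 359; g0 260 273 360; step rows [(np.int64(33), np.float64(-1.8)), (np.int64(34), np.float64(-2.5)), (np.int64(86), np.float64(-8.0)), (np.int64(87), np.float64(-19.7)), (np.int64(88), np.float64(-8.5)), (np.int64(89), np.float64(12.9)), (np.int64(90), np.float64(13.6)), (np.int64(91), np.float64(4.1))]
g1 20 289 359; g1 60 362 369; g1 100 290 358; g1 140 290 357; g1 180 291 357; g1 220 292 356; g1 260 292 355; step rows [(np.int64(35), np.float64(-2.8)), (np.int64(36), np.float64(-1.9)), (np.int64(86), np.float64(-6.5)), (np.int64(87), np.float64(-18.5)), (np.int64(88), np.float64(-10.5)), (np.int64(89), np.float64(11.1)), (np.int64(90), np.float64(14.1)), (np.int64(91), np.float64(5.4))]
[-189.6449    0.      167.9253] TCP [ 0.6053 -0.1327  0.1217] row [ 6.04  6.6  -1.32  1.15 -4.9   4.32]
[-189.6449    0.      227.9253] TCP [ 0.6053 -0.1327  0.1817] row [ 6.04  6.59 -3.32  1.15 -4.9   4.32]
```

jog_arm --pt "1 1.1 -1 0 0 0.5" --pt "2 2.2 -2 0.2 -0.7 1.2" --pt "3 3.3 -2.5 0.4 -1.6 2" --pt "4 4.4 -2.5 0.6 -2.5 2.8" --pt "5 5.5 -2.5 0.8 -3.4 3.6" --pt "6 6.6 -2 1 -4.3 4.2" --pt "6.04 6.6 -1.6 1.15 -4.9 4.32" --pt "6.04 6.6 -1.32 1.15 -4.9 4.32" --pt "6.04 6.6 -1.32 1.15 -4.9 4.32" --pt "6.04 6.6 -1.32 1.15 -4.9 4.32" --pt "6.04 6.6 -1.32 1.15 -4.9 4.32"

```text
time_s: 16.53
tcp_pos: [0.6048, -0.1308, 0.1189]
tcp_rot: [-179.7, 30.0, 84.3]
wrist_force: [-0.2, -0.2, -4.1]
opening: 0.253
```

```bash
python3 - <<'E'
from h import *
s=arm.sense();print(s["time_s"],s["tcp_pos"],s["tcp_rot"],s["q"],s["wrist_force"],s["opening"]*93)
for L in(-60,0,30,50,76):show(PR,lever(L),30,s)
# side view check of the toe
b=arm.capture("side");a=arm.capture("scene")
W=wristV(s)
im=arm.capture("wrist");cv2.imwrite("pics/w5.png",im)
def toe(L):
    g=lever(L);t=np.radians(30);u=np.array([np.cos(t),0,-np.sin(t)]);n=np.array([np.sin(t),0,np.cos(t)]);return g+166.2*u-6*n
print(toe(-60))
for c in("scene","side"):
    print(c,proj(c,world(PR,[toe(-60),lever(-60)-74*np.array([.866,0,-.5])])),[(d["score"],d["xy"]) for d in arm.spot_in(c,"bar")])
E
```

```text
16.5333 [ 0.6048 -0.1308  0.1189] [-179.7441   29.9799   84.2666] [ -1.9012  34.1554  88.386  -33.5789  64.2769  20.6421] [-0.2323 -0.1997 -4.0662] 23.55651620841984
[-189.6449    0.      167.9253] TCP [ 0.6053 -0.1327  0.1217] row [-0.1   0.02 -0.05 -0.02 -0.    0.05]
[-137.6834    0.      137.9253] TCP [ 0.6108 -0.0811  0.0917] row [ 1.9   0.03 -0.05 -0.02 -0.    0.05]
[-111.7027    0.      122.9253] TCP [ 0.6135 -0.0552  0.0767] row [ 2.9   0.04 -0.05 -0.02 -0.    0.05]
[-94.3822   0.     112.9253] TCP [ 0.6153 -0.038   0.0667] row [ 3.57  0.04 -0.05 -0.02 -0.    0.05]
[-71.8655   0.      99.9253] TCP [ 0.6177 -0.0156  0.0537] row [ 4.43  0.04 -0.05 -0.02 -0.    0.05]
[-48.7115   0.      79.6292]
scene [[324.0501 293.4539]
 [238.9282 217.0069]] [(0.69, [298.3, 267.9]), (0.62, [250.7, 184.9]), (0.53, [426.0, 348.9])]
side [[250.3816 256.4037]
 [303.7869 188.3737]] [(0.97, [263.2, 239.0]), (0.94, [438.3, 254.8]), (0.45, [197.1, 300.5])]
```

jog_arm --pt "0.4 0.02 -0.05 0 0 0.05" --pt "0.9 0.03 -0.05 0 0 0.05" --pt "1.5 0.03 -0.05 0 0 0.05" --pt "2.1 0.03 -0.05 0 0 0.05" --pt "2.6 0.04 -0.05 0 0 0.05" --pt "2.9 0.04 -0.05 0 0 0.05" --pt "2.9 0.04 -0.05 0 0 0.05"

```text
time_s: 17.37
tcp_pos: [0.6141, -0.0564, 0.0782]
tcp_rot: [179.9, 30.0, 83.7]
wrist_force: [-0.9, 0.6, -3.5]
opening: 0.25
```

```bash
python3 - <<'E'
from h import *
s=arm.sense();print(s["time_s"],s["tcp_pos"],s["tcp_rot"],s["wrist_force"],s["torque"],s["opening"]*93)
for L in(30,50,76):show(PR,lever(L),30,s)
b=arm.capture("side");a=arm.capture("scene");im=arm.capture("wrist")
g=np.radians(30);u=np.array([np.cos(g),0,-np.sin(g)]);n=np.array([np.sin(g),0,np.cos(g)])
for c in("scene","side"):
    F=lever(30)+166.2*u-6*n;print(proj(c,world(PR,[F+[0,12,0],F+[0,-12,0],(45,20,38)])))
A=cv2.resize(a[270:350,290:400],(400,291),interpolation=2);B=cv2.resize(b[235:315,190:300],(400,291),interpolation=2)
C=cv2.resize(im[:300,120:520],(800,600))[:300*2][::1];C=cv2.resize(im[:300,120:520],(400,300))
cv2.imwrite("pics/ins.png",np.vstack([np.hstack([A,B]),np.hstack([C,np.zeros_like(C)])]))
E
```

```text
17.3667 [ 0.6141 -0.0564  0.0782] [179.8956  29.9754  83.6523] [-0.9251  0.5566 -3.5037] [ 0.4573 -0.1298 -0.0056] 23.224276478928136
[-111.7027    0.      122.9253] TCP [ 0.6135 -0.0552  0.0767] row [ 0.06 -0.02  0.02 -0.01 -0.   -0.04]
[-94.3822   0.     112.9253] TCP [ 0.6153 -0.038   0.0667] row [ 0.72 -0.03  0.02 -0.01 -0.   -0.04]
[-71.8655   0.      99.9253] TCP [ 0.6177 -0.0156  0.0537] row [ 1.59 -0.03  0.03 -0.01 -0.   -0.04]
[[358.8296 317.6313]
 [353.7966 325.6657]
 [367.321  316.9698]]
[[232.7171 284.1904]
 [227.3376 279.1328]
 [229.8854 288.4036]]
```

View pics/ins.png

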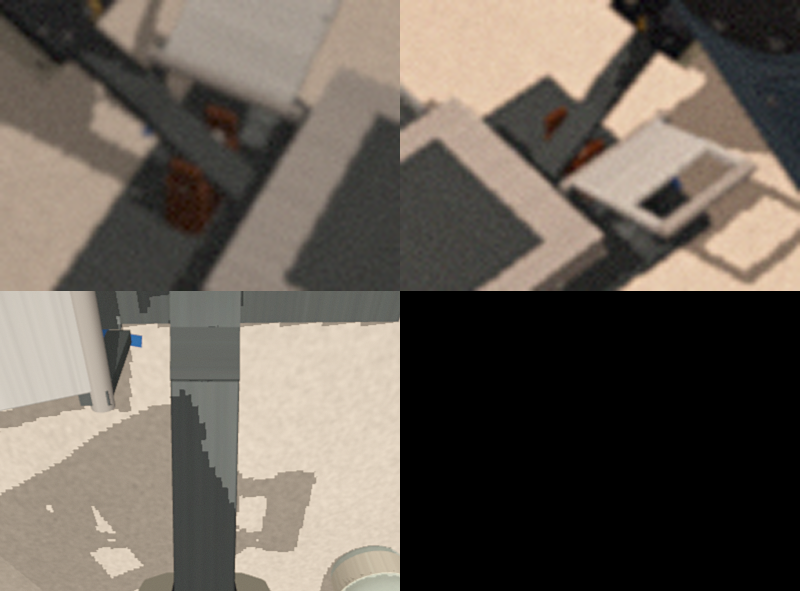

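The bar runs between the brown cheeks, toe just before the lip (upper left about (245,180)). The guard is open on its stop. No contact force, so I'll slide in.

jog_arm --pt "0.2 -0.02 0.02 0 0 -0.04" --pt "0.45 -0.03 0.02 0 0 -0.04" --pt "0.72 -0.03 0.02 0 0 -0.04" --pt "0.72 -0.03 0.02 0 0 -0.04"

```text
time_s: 17.85
tcp_pos: [0.6155, -0.039, 0.0676]
tcp_rot: [180.0, 30.0, 83.8]
wrist_force: [0.7, 0.7, -3.8]
opening: 0.256
```

jog_arm --pt "0.2 0 0.01 0 0 0" --pt "0.45 0 0.01 0 0 0" --pt "0.7 0 0.01 0 0 0" --pt "0.86 0 0.01 0 0 0" --pt "0.86 0 0.01 0 0 0"

```text
time_s: 18.27
tcp_pos: [0.6178, -0.0158, 0.0537]
tcp_rot: [180.0, 30.0, 83.9]
wrist_force: [-0.1, 1.5, -3.4]
opening: 0.249
```

```bash
python3 - <<'E'
from h import *
s=arm.sense();print(s["time_s"],s["tcp_pos"],s["tcp_rot"],s["wrist_force"],s["torque"],s["opening"]*93)
show(PR,lever(76),30,s)
for th,d in((30,4),(26,4),(22,4),(18,4),(14,4),(10,4),(6,4),(2,4),(0,4),(-2,4),(-4,4)):show(PR,lever(76,th,d),th,s)
E
```

```text
18.2667 [ 0.6178 -0.0158  0.0537] [179.9992  29.9631  83.8977] [-0.1098  1.5345 -3.3624] [ 0.6865 -0.1484 -0.0496] 23.151274553308895
[-71.8655   0.      99.9253] TCP [ 0.6177 -0.0156  0.0537] row [ 0.   -0.   -0.   -0.   -0.01 -0.01]
[-73.1155   0.      97.7603] TCP [ 0.6176 -0.0169  0.0515] row [ 0.   -0.    0.08 -0.   -0.01 -0.01]
[-76.6875   0.      92.529 ] TCP [ 0.6176 -0.0171  0.0445] row [ 0.11 -0.    0.29 -0.    0.66 -0.01]
[-79.8859   0.      87.0614] TCP [ 0.6176 -0.0169  0.0375] row [ 0.23 -0.    0.49 -0.    1.33 -0.01]
[-82.6951   0.      81.3839] TCP [ 0.6176 -0.0162  0.0306] row [ 0.37 -0.    0.67 -0.    1.99 -0.01]
[-85.1015   0.      75.5243] TCP [ 0.6178 -0.0151  0.0237] row [ 0.52 -0.    0.85 -0.    2.66 -0.01]
[-87.0932   0.      69.5111] TCP [ 0.6179 -0.0134  0.0169] row [ 0.68 -0.    1.02 -0.    3.33 -0.01]
[-88.6606   0.      63.3737] TCP [ 0.6182 -0.0113  0.0103] row [ 0.85 -0.    1.18 -0.    3.99 -0.01]
[-89.7961   0.      57.1418] TCP [ 0.6184 -0.0087  0.0038] row [ 1.03 -0.    1.32 -0.    4.66 -0.01]
[-90.2   0.   54. ] TCP [ 0.6186 -0.0073  0.0006] row [ 1.13 -0.    1.39 -0.    4.99 -0.01]
[-90.494   0.     50.846] TCP [ 0.6188 -0.0057 -0.0025] row [ 1.23 -0.    1.45 -0.    5.33 -0.01]
[-90.6778   0.      47.6836] TCP [ 0.6189 -0.0041 -0.0056] row [ 1.33 -0.    1.52 -0.    5.66 -0.01]
```

jog_arm --pt "0 0 0.08 0 0 0" --pt "0.05 0 0.18 0 0.33 0" --pt "0.11 0 0.29 0 0.66 0" --pt "0.17 0 0.39 0 1 0" --pt "0.23 0 0.49 0 1.33 0" --pt "0.3 0 0.58 0 1.66 0" --pt "0.37 0 0.67 0 2 0" --pt "0.37 0 0.67 0 2 0"

```text
time_s: 18.93
tcp_pos: [0.6184, -0.0154, 0.0317]
tcp_rot: [179.9, 17.7, 83.8]
wrist_force: [-2.0, 13.1, 6.4]
opening: 0.253
```

```bash
python3 - <<'E'
from h import *
s=arm.sense()
for th in(18,14,10,6,3,0,-2,-4):show(PR,lever(77,th,4),th,s)
E
```

```text
[-81.7441   0.      81.0749] TCP [ 0.6177 -0.0153  0.0303] row [ 0.02 -0.02  0.04  0.01 -0.05 -0.02]
[-84.1312   0.      75.2824] TCP [ 0.6179 -0.0141  0.0235] row [ 0.12 -0.02  0.25  0.01  0.62 -0.02]
[-86.1084   0.      69.3375] TCP [ 0.618  -0.0124  0.0167] row [ 0.24 -0.02  0.45  0.01  1.29 -0.02]
[-87.6661   0.      63.2692] TCP [ 0.6183 -0.0103  0.0102] row [ 0.38 -0.02  0.63  0.02  1.95 -0.02]
[-88.5544   0.      58.6547] TCP [ 0.6185 -0.0084  0.0053] row [ 0.49 -0.03  0.77  0.02  2.45 -0.02]
[-89.2   0.   54. ] TCP [ 0.6187 -0.0063  0.0006] row [ 0.6  -0.03  0.9   0.02  2.95 -0.02]
[-89.4947   0.      50.8809] TCP [ 0.6189 -0.0047 -0.0025] row [ 0.68 -0.03  0.98  0.02  3.29 -0.02]
[-89.6803   0.      47.7534] TCP [ 0.619  -0.0031 -0.0055] row [ 0.77 -0.03  1.06  0.02  3.62 -0.02]
```

jog_arm --pt "0.07 -0.01 0.15 0 0.3 0" --pt "0.12 -0.02 0.25 0 0.62 0" --pt "0.18 -0.02 0.35 0 0.95 0" --pt "0.24 -0.02 0.45 0 1.29 0" --pt "0.31 -0.02 0.54 0 1.62 0" --pt "0.38 -0.02 0.63 0 1.95 0" --pt "0.38 -0.02 0.63 0 1.95 0"

```text
time_s: 19.52
tcp_pos: [0.6191, -0.0103, 0.0116]
tcp_rot: [179.8, 5.9, 83.8]
wrist_force: [-3.1, 7.2, 10.8]
opening: 0.252
```

```bash
python3 - <<'E'
from h import *
s=arm.sense();print(s["wrist_force"],s["torque"],s["opening"]*93)
for th in(6,3,0,-2,-4):show(PR,lever(77,th,4),th,s)
E
```

```text
[-3.1122  7.1857 10.837 ] [0.7705 0.5216 0.0604] 23.433217763422828
[-87.6661   0.      63.2692] TCP [ 0.6183 -0.0103  0.0102] row [ 0.   -0.03  0.05  0.03 -0.02 -0.03]
[-88.5544   0.      58.6547] TCP [ 0.6185 -0.0084  0.0053] row [ 0.08 -0.03  0.2   0.03  0.48 -0.03]
[-89.2   0.   54. ] TCP [ 0.6187 -0.0063  0.0006] row [ 0.17 -0.03  0.35  0.04  0.98 -0.03]
[-89.4947   0.      50.8809] TCP [ 0.6189 -0.0047 -0.0025] row [ 0.23 -0.03  0.45  0.04  1.31 -0.03]
[-89.6803   0.      47.7534] TCP [ 0.619  -0.0031 -0.0055] row [ 0.3  -0.03  0.54  0.04  1.64 -0.03]
```

jog_arm --pt "0.05 -0.03 0.12 0 0.25 0" --pt "0.08 -0.03 0.2 0 0.48 0" --pt "0.12 -0.03 0.28 0 0.73 0" --pt "0.17 -0.03 0.36 0 0.98 0" --pt "0.17 -0.03 0.36 0 0.98 0" --pt "0.17 -0.03 0.36 0 0.98 0"

```text
time_s: 20.02
tcp_pos: [0.62, -0.0057, 0.0037]
tcp_rot: [179.6, -0.1, 83.8]
wrist_force: [-8.1, 9.7, 27.9]
opening: 0.253
```

```bash
python3 - <<'E'
from h import *
s=arm.sense();print(s["time_s"],s["tcp_pos"],s["wrist_force"],s["torque"],s["opening"]*93)
show(PR,lever(77,0,4),0,s)
A=cam("scene");B=cam("side")
cv2.imwrite("pics/sc9.png",arm.capture("scene"));cv2.imwrite("pics/si9.png",arm.capture("side"))
# bed lip corner displacement by template/LK vs start
for c,f in(("scene","sc9"),("side","si9")):
    g0=cv2.imread(f"pics/{c}0.png",0);g1=cv2.imread(f"pics/{f}.png",0)
    P=proj(c,world(PR,[(45,90,63),(45,-90,63),(95,70,63),(95,-70,63),(200,80,63)])).astype(np.float32)
    q,st,e=cv2.calcOpticalFlowPyrLK(g0,g1,P,None,winSize=(17,17))
    exp=proj(c,world(PR,[(45,90,63+19),(45,-90,63+19),(95,70,63+14),(95,-70,63+14),(200,80,66)]))-P
    print(c,"flow",q-P,"expected for 0.1 rad",exp,st.ravel())
E
```

```text
20.0167 [ 0.62   -0.0057  0.0037] [-8.0736  9.7391 27.8541] [0.8971 1.5756 0.0881] 23.541080766424837
[-89.2   0.   54. ] TCP [ 0.6187 -0.0063  0.0006] row [-0.02 -0.04  0.1   0.07 -0.01 -0.03]
scene flow [[11.403   5.1784]
 [ 0.9687 -4.5882]
 [ 1.7702 -2.0372]
 [ 2.5143 -2.7633]
 [ 1.0361  0.1835]] expected for 0.1 rad [[ 0.8022 -5.9289]
 [ 0.3382 -5.8297]
 [ 0.7935 -4.3554]
 [ 0.5684 -4.2742]
 [ 0.2885 -0.9246]] [1 1 1 1 1]
side flow [[-1.1147 -2.9922]
 [ 1.1396  0.0002]
 [-1.4806 -1.6316]
 [-1.5848 -1.6873]
 [-1.0332 -0.2357]] expected for 0.1 rad [[-0.6298 -4.1315]
 [-0.9992 -4.275 ]
 [-0.6214 -3.0159]
 [-0.8286 -3.1082]
 [-0.1906 -0.6219]] [1 1 1 1 1]
```

jog_arm --pt "0 0 0.1 0 0.05 0" --pt "0.02 0 0.15 0 0.15 0" --pt "0.03 0 0.2 0 0.25 0" --pt "0.04 0 0.23 0 0.3 0" --pt "0.04 0 0.23 0 0.3 0" --pt "0.04 0 0.23 0 0.3 0"

```text
time_s: 20.62
tcp_pos: [0.6208, -0.0043, 0.0004]
tcp_rot: [179.5, -1.9, 83.9]
wrist_force: [-13.7, 6.1, 33.3]
opening: 0.249
```

```bash
cat > bed.py <<'E'
from h import *
import sys
s=arm.sense();print(s["time_s"],s["tcp_pos"],s["tcp_rot"],s["wrist_force"],s["torque"],s["opening"]*93)
show(PR,lever(77,0,4),0,s)
from scipy.optimize import minimize_scalar
for c in("scene","side"):
    g0=cv2.imread(f"pics/{c}0.png",0);g1=cv2.cvtColor(arm.capture(c),cv2.COLOR_BGR2GRAY)
    # grid on the bed top; edge-rich points; fit tilt t by matching warped start image
    X=np.array([(x,y) for x in np.arange(47,150,1.0) for y in np.arange(-88,89,2.0)])
    P0=proj(c,world(PR,np.c_[X,np.full(len(X),63)])).astype(np.float32)
    samp=lambda g,P:cv2.remap(g,P[:,0].reshape(-1,1).copy(),P[:,1].reshape(-1,1).copy(),cv2.INTER_CUBIC).ravel().astype(float)
    a=samp(cv2.GaussianBlur(g0,(5,5),0),P0);gb=cv2.GaussianBlur(g1,(5,5),0)
    def cost(t):
        x=235+(X[:,0]-235)*np.cos(t)-0*t;xx=235-(235-X[:,0])*np.cos(t)+25*np.sin(t);z=38+25*np.cos(t)+(235-X[:,0])*np.sin(t)
        b=samp(gb,proj(c,world(PR,np.c_[xx,X[:,1],z])).astype(np.float32));return -np.corrcoef(a,b)[0,1]
    ts=np.arange(-.02,.15,.004);v=[cost(t) for t in ts];print(c,"tilt",ts[int(np.argmin(v))],"corr",-min(v),"corr at 0",-cost(0.))
    for n in ("catch",):print(n,[(round(d["score"],2),d["xy"]) for d in arm.spot_in(c,n)])
E
python3 bed.py
```

```text
20.6167 [ 0.6208 -0.0043  0.0004] [179.5274  -1.8744  83.8743] [-13.729    6.0655  33.2868] [0.7851 2.4113 0.3035] 23.1447346851836
[-89.2   0.   54. ] TCP [ 0.6187 -0.0063  0.0006] row [-0.07 -0.06 -0.01  0.08 -0.31 -0.01]
scene tilt 0.096 corr 0.9978922263266005 corr at 0 0.8627678438871547
catch [(0.73, [365.7, 373.0]), (0.25, [435.2, 260.1])]
side tilt 0.096 corr 0.9971948659637841 corr at 0 0.8914223317633586
catch [(0.56, [184.9, 264.0])]
```

jog_arm --pt "0 -0.03 0.08 0 0 0" --pt "0 -0.06 0.1 0 0 0" --pt "0 -0.06 0.1 0 0 0" --pt "0 -0.06 0.1 0 0 0" --pt "0 -0.06 0.1 0 0 0" --pt "0 -0.06 0.1 0 0 0"

```text
time_s: 21.32
tcp_pos: [0.6208, -0.0043, 0.0014]
tcp_rot: [179.3, -1.9, 83.9]
wrist_force: [-9.3, 3.1, 31.4]
opening: 0.25
```

jog_arm --pt "0 0 -0.05 0 0 0" --pt "0 0 -0.1 0 -0.1 0" --pt "-0.02 0 -0.17 0 -0.2 0" --pt "-0.04 0 -0.25 0 -0.3 0" --pt "-0.05 0 -0.33 0 -0.4 0" --pt "-0.07 0 -0.4 0 -0.5 0" --pt "-0.07 0 -0.4 0 -0.5 0"

```text
time_s: 21.9
tcp_pos: [0.6202, -0.0068, 0.0132]
tcp_rot: [179.3, 1.2, 83.9]
wrist_force: [0.1, -1.2, -7.0]
opening: 0.253
```

```bash
python3 bed.py
```

```text
21.9 [ 0.6202 -0.0068  0.0132] [179.3184   1.2175  83.9083] [ 0.0872 -1.1606 -7.0057] [-0.7035 -0.0676 -0.0068] 23.492312284021814
[-89.2   0.   54. ] TCP [ 0.6187 -0.0063  0.0006] row [ 0.02 -0.06  0.42  0.11  0.2  -0.01]
scene tilt 0.072 corr 0.998070571492171 corr at 0 0.9182607834434092
catch [(0.53, [362.5, 375.5])]
side tilt 0.072 corr 0.9980517568345812 corr at 0 0.9360494493937571
catch []
```

jog_arm --pt "0 0 0.04 0 0 0" --pt "0 0 0.09 0 0.05 0" --pt "0 0 0.13 0 0.1 0" --pt "0 0 0.13 0 0.1 0"

```text
time_s: 22.43
tcp_pos: [0.62, -0.007, 0.0088]
tcp_rot: [179.3, 0.5, 83.9]
wrist_force: [0.6, -0.9, -4.8]
opening: 0.253
```

jog_arm --pt "0 0 0.04 0 0 0" --pt "0 0 0.08 0 0.05 0" --pt "0 0 0.08 0 0.05 0"

```text
time_s: 22.68
tcp_pos: [0.6203, -0.0068, 0.0066]
tcp_rot: [179.3, 0.2, 83.9]
wrist_force: [-0.1, 2.0, 0.1]
opening: 0.253
```

jog_arm --pt "0 0 0 0 0 0" --pt "0 0 0 0 0 0" --pt "0 0 0 0 0 0" --pt "0 0 0 0 0 0" --pt "0 0 0 0 0 0" --pt "0 0 -0.3 0 0 0" --pt "0 0 -0.8 0 0 0" --pt "0 0 -1.5 0 0 0" --pt "0 0 -2.5 0 0 0" --pt "0 0 -3.6 0 0 0" --pt "0 0 -4.7 0 0 0" --pt "0 0 -5.5 0 0 0" --pt "0 0 -5.5 0 0 0" --jaw 50

```text
time_s: 23.77
tcp_pos: [0.6208, -0.0064, 0.178]
tcp_rot: [178.8, 0.1, 83.9]
wrist_force: [-0.0, 0.5, 0.0]
opening: 0.538
```

```bash
python3 bed.py; python3 - <<'E'
from h import *
s=arm.sense();W=wristV(s)
im=arm.capture("wrist");cv2.imwrite("pics/final_w.png",im)
a=arm.capture("scene");b=arm.capture("side")
# expected lying bar: L=77, slope 4 deg
t=np.radians(4);u=np.array([np.cos(t),0,-np.sin(t)]);n=np.array([np.sin(t),0,np.cos(t)]);F=np.array([0,0,44])+4*n
P=world(PR,[F+(77-240)*u+12*n,F+(77-80)*u+12*n,F+40*u+7*n]);print("expected wrist px handle/step/lip",projV(*W,P))
for c in("wrist","scene","side"):
    print(c,"bar",[(round(d["score"],2),d["xy"]) for d in arm.spot_in(c,"bar")],"exp mid",(projV(*W,P[:2]) if c=="wrist" else proj(c,P[:2])).mean(0))
for c in("scene","side"):
    for n in("guard","ink_tin","medium_jar","lino_block","type_case_block","pigment_jar"):print(c,n,[(round(d["score"],2),np.round(d["xy"])) for d in arm.spot_in(c,n)][:2])
A=cv2.resize(a[260:380,280:440],(400,300),interpolation=2);B=cv2.resize(b[220:340,160:320],(400,300),interpolation=2)
cv2.imwrite("pics/final.png",np.vstack([np.hstack([A,B]),np.hstack([cv2.resize(im,(400,300)),cv2.resize(a,(400,300))])]))
E
```

```text
23.7667 [ 0.6208 -0.0064  0.178 ] [178.8103   0.142   83.8623] [-0.0274  0.5005  0.0217] [ 0.0002 -0.1232 -0.0102] 50.01590478197682
[-89.2   0.   54. ] TCP [ 0.6187 -0.0063  0.0006] row [ 0.01 -0.19  5.91  0.2   0.02 -0.01]
scene tilt 0.072 corr 0.9980805008561254 corr at 0 0.9173365947714631
catch [(0.61, [361.1, 373.0])]
side tilt 0.072 corr 0.9979429066759973 corr at 0 0.9365407597098049
catch [(0.38, [186.4, 267.4])]
expected wrist px handle/step/lip [[323.7182 313.3204]
 [323.4375 111.4754]
 [323.2859  51.6477]]
wrist bar [(0.57, [320.8, 174.8])] exp mid [323.5779 212.3979]
scene bar [(0.87, [324.5, 299.4]), (0.76, [250.1, 185.9])] exp mid [311.5911 292.3922]
side bar [(0.66, [251.2, 258.9]), (0.66, [437.3, 255.0]), (0.54, [184.5, 305.5])] exp mid [259.3019 253.5956]
scene guard [(0.78, array([359., 276.]))]
scene ink_tin [(0.8, array([434., 261.])), (0.21, array([360., 376.]))]
scene medium_jar [(0.77, array([189., 249.]))]
scene lino_block [(0.69, array([326., 221.]))]
scene type_case_block [(0.59, array([139., 257.]))]
scene pigment_jar [(0.85, array([215., 318.]))]
side guard [(0.64, array([263., 277.]))]
side ink_tin [(0.88, array([273., 361.]))]
side medium_jar []
side lino_block [(0.63, array([186., 306.]))]
side type_case_block []
side pigment_jar [(0.38, array([276., 216.])), (0.38, array([186., 306.]))]
```

```bash
python3 - <<'E'
from h import *
im=cv2.imread("pics/final_w.png",0);c=cv2.GaussianBlur(im,(3,3),0)[:345,318:330].mean(1);dd=np.diff(c)
k=np.argsort(-abs(dd))[:12];print("rows",sorted((int(i),round(float(dd[i]),1)) for i in k))
for v in(70,90,130,200,280):
    d=np.diff(cv2.GaussianBlur(im,(5,5),0)[v,290:360].astype(float));print(v,290+d.argmin(),290+d.argmax())
a=arm.capture("scene");b=arm.capture("side");a0=cv2.imread("pics/scene0.png");b0=cv2.imread("pics/side0.png")
for nm,x,y,A0,A in(("lino",306,223,a0,a),("lino_s",356,284,b0,b),("jar",188,248,a0,a),("case",137,256,a0,a),("pig",215,317,a0,a),("tin",433,261,a0,a),("red",248,187,a0,a)):
    h=14;t=A0[y-h:y+h,x-h:x+h];r=cv2.matchTemplate(A[y-h-15:y+h+15,x-h-15:x+h+15],t,cv2.TM_CCOEFF_NORMED);_,m,_,l=cv2.minMaxLoc(r);print(nm,"shift",l[0]-15,l[1]-15,round(m,3),"at0",round(float(r[15,15]),3))
print(arm.trace("wrist","bar")[0]["xy"] if arm.capture("wrist") is not None else 0)
ys,xs=np.nonzero(arm.trace("wrist","bar")[0]["pixels"]);print(xs.min(),xs.max(),ys.min(),ys.max())
E
```

```text
rows [(33, -25.2), (34, -35.4), (35, -22.4), (59, 12.8), (60, 16.4), (296, -14.0), (304, 14.2), (313, 16.2), (314, 16.5), (317, 12.9), (318, 17.2), (330, -11.8)]
70 340 307
90 340 308
130 339 308
200 305 339
280 306 339
lino shift -1 -11 0.284 at0 -0.165
lino_s shift -11 0 0.313 at0 -0.034
jar shift 0 0 0.994 at0 0.994
case shift 0 0 0.992 at0 0.992
pig shift 0 0 0.995 at0 0.995
tin shift 0 0 0.997 at0 0.997
red shift 15 -4 0.864 at0 0.744
[319.4, 175.1]
305 339 45 314
```

Bar measured: handle end at wrist row 314 (expected 313), running under the bed edge at row 34–59. The lino block is hidden by the arm, so I'll move clear and check it.

```bash
python3 - <<'E'
from h import *
s=arm.sense();print(jog(s,[.40,-.30,.33],Ro.from_euler("xyz",[180,0,84],degrees=True)))
E
```

```text
[-10.5289  -6.1278  -5.3234   0.1141   0.026   -0.0232]
```

jog_arm --pt "0 0 -1.3 0 0 0" --pt "0 0 -2.6 0 0 0" --pt "-1 -0.6 -3.6 0 0 0" --pt "-10.5 -6.1 -5.3 0 0 0" --pt "-10.5 -6.1 -5.3 0 0 0" --pt "-10.5 -6.1 -5.3 0 0 0" --pt "-10.5 -6.1 -5.3 0 0 0" --pt "-10.5 -6.1 -5.3 0 0 0" --pt "-10.5 -6.1 -5.3 0 0 0" --pt "-10.5 -6.1 -5.3 0 0 0" --pt "-10.5 -6.1 -5.3 0 0 0" --pt "-10.5 -6.1 -5.3 0 0 0" --pt "-10.5 -6.1 -5.3 0 0 0" --pt "-10.5 -6.1 -5.3 0 0 0" --pt "-10.5 -6.1 -5.3 0 0 0"

```text
time_s: 26.37
tcp_pos: [0.4016, -0.2982, 0.329]
tcp_rot: [179.3, 0.1, 83.9]
wrist_force: [-0.2, 0.6, -0.8]
opening: 0.538
```

```bash
python3 bed.py; python3 - <<'E'
from h import *
import pickle
s=arm.sense();im=arm.capture("wrist");W=wristV(s)
s1,im1=pickle.load(open("w1.pkl","rb"));W1=wristV(s1)
for uv in((131,187),(198,233),(140,309),(75,267)):
    print("lino corner now should be",projV(*W,[ray(*W1,uv,.022)]))
# warp w1 bench-plane z=.022 onto current view and correlate
src=np.float32([(131,187),(198,233),(140,309),(75,267)]);dst=np.float32([projV(*W,[ray(*W1,u,.022)])[0] for u in src])
H=cv2.getPerspectiveTransform(src,dst);w=cv2.warpPerspective(im1,H,(640,480))
x0,y0=np.maximum(dst.min(0).astype(int)-5,12);x1,y1=np.minimum(dst.max(0).astype(int)+5,[627,467])
r=cv2.matchTemplate(im[y0-12:y1+12,x0-12:x1+12],w[y0:y1,x0:x1],cv2.TM_CCOEFF_NORMED);_,m,_,l=cv2.minMaxLoc(r);print("lino shift px",l[0]-12,l[1]-12,m,(x0,y0,x1,y1))
arm.capture("scene");arm.capture("side")
for c in("scene","side"):
    for n in("lino_block","guard","bar"):print(c,n,[(round(d["score"],2),np.round(d["xy"])) for d in arm.spot_in(c,n)][:3])
E
```

```text
26.3667 [ 0.4016 -0.2982  0.329 ] [179.3257   0.1224  83.926 ] [-0.154   0.6193 -0.7756] [-0.0191 -0.076   0.0233] 49.99125560278468
[-89.2   0.   54. ] TCP [ 0.6187 -0.0063  0.0006] row [10.46  6.04 11.    0.11  0.02 -0.  ]
scene tilt 0.072 corr 0.9979847039439423 corr at 0 0.9170143016500749
catch [(0.59, [361.0, 373.6])]
side tilt 0.072 corr 0.9979361644353605 corr at 0 0.9361652433249721
catch [(0.59, [184.9, 266.3])]
lino corner now should be [[322.5229  31.1956]]
lino corner now should be [[315.9346 108.1548]]
lino corner now should be [[217.7418  93.5345]]
lino corner now should be [[220.3718  14.7375]]
lino shift px -5 -1 0.7293021082878113 (np.int64(212), np.int64(12), np.int64(327), np.int64(113))
scene lino_block [(0.57, array([308., 224.]))]
scene guard [(0.57, array([360., 275.]))]
scene bar [(0.65, array([251., 188.])), (0.64, array([323., 298.]))]
side lino_block [(0.91, array([351., 278.])), (0.65, array([269., 358.]))]
side guard [(0.81, array([262., 279.]))]
side bar [(0.95, array([253., 262.])), (0.44, array([448., 282.]))]
```

```bash
python3 -c "
from station import arm
print(arm.finish_job(), arm.sense()['time_s'])"
```

```text
the job is handed in; nothing more can be done
the job is handed in; nothing more can be done
```

The job is done and handed in at about 27 s of the 62 s allowed. The guard is over on its stop, the bed is up on its catch, and the steel bar lies over the block with its toe under the lip.

**Last checks:**
- **Bed:** with nothing touching it, its tilt measured 0.072 rad in both the scene and side cameras. That is the height at which the catch holds it, after pressing it up to 0.096. I inferred the catch from this and did not see the bolt itself.
- **Bar:** its handle end was within 1 px of where it should lie, and it runs in under the bed's edge.
- **Guard:** found open in both cameras.
- **Bystanders:** the ink tin, both jars and the brown wood block had not moved (0 px shift). For the lino block, the scene camera found it within about 1 px of its start. A rougher wrist-camera match was 5 px off with weak agreement (0.73), which I put down to the mapping.

**What disagreed or went wrong:**
- **First grasp:** the first grasp of the guard's grip closed on nothing. A touch test showed the real fingertips about 37 mm behind the reported TCP, so I corrected for that from then on.
- **Guard contact:** it met its stop with about 20 N at the wrist.
- **Wrist force:** it read about 36 N at most, while pressing the bar down.
- **Final picture:** I couldn't look at it because the 12-picture limit was reached. The last checks are numerical only.

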